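# Pin the drill bush in the angle jig

## Robot

A 7-joint arm with a two-finger parallel gripper is mounted at the origin on the work surface; the furniture and walls round the work are solid. World frame = base frame: x ahead of the robot, y to its left, z up, the work surface at z = 0. Lengths are in m, angles in rad, forces in N, time in s.
With the tool pointing down it reaches from about 0.4 to 0.85 m from the base axis. Payload 10.4 kg.
Tool frame: the origin (TCP) lies at the very end of the fingers, on their centre line; the grasp point (between the pads) lies 19 mm behind it; z points along the fingers, y is the direction in which the jaws open and shut (so a half turn about z gives the same grasp; the last joint's range is limited). The gripper opens to 87 mm and grips with 3 to 60 N. Pads are 19 mm wide; open, the fingers measure 117 mm over their backs; the gripper's body (75 mm by 190 mm) begins 51 mm behind the grasp point.
Start: joints at [-1.134, 0.332, -0.065, 1.46, 0.022, 1.35, -0.088], TCP at [0.277, 0.56, 0.223] pointing down, gripper open.
Joint ranges: [-2.6, 2.6], [-0.5, 2.12], [-1.47, 1.34], [0.16, 2.42], [-1.27, 4.41], [0.06, 2.06], [-2.6, 2.6]. Speed limits (rad/s): [2.22, 2.22, 2.79, 2.79, 3.14, 3.14, 3.14].

## Interface

Orientations are given as a unit quaternion [x, y, z, w].
In Python, from bench import r gives the robot as it stands.
- The arm moves only by the shell command python3 -m crank 'ROWS' [FORCE]. ROWS is JSON, a list of rows, each a list of 3 entries, a list of its own where there are three numbers: the opening, from -1 (shut) to 1 (fully open), so that 0 is half open, then the shift along the tool's x, y, z in mm, then the turn about the tool's z in degrees. A call has 1 to 12 rows; each row is the pose to reach, as a shift and turn from the pose commanded when the call began, along the tool's axes at that moment; what a row does not reach only later rows make up. A row lasts 1/12 s, in which the tool goes at most 41.7 mm and 7.16 degrees, less where a joint would pass 70% of its speed; a pose out of reach is approached as far as the arm can. A call with a gripper value outside its range is refused whole. The fingers move at their own pace and stop on an object; FORCE is the grip in N (left out, the last holds). Time passes only in rows, so rows that repeat a pose let the fingers close. It gives the time, the measured TCP pose, the force and the opening at its end, in the units of the state.
- r.read_state(): the state, without advancing time (a new reading comes with each control period).
- r.camera(name): name is "side" or "top" or "wrist"; returns a dict with "pixels" (400x640x3 uint8, red, green, blue), "fov_y" (degrees; the focal length in pixels is half the picture's height over the tangent of half this angle, whatever the lens; pixels are square), "cx", "cy" (the principal point, pixels), "cam_to_world" (4x4, takes a point from camera to world coordinates). Camera axes: x right, y down, z forward; pixel columns grow to the right and rows downward; lengths in m; the calibration is good to about 2 mm. A picture is of the moment at which its call begins. There is no depth.
- r.close_job(): hands the job in, once; it reports no verdict.
The state is a dict: "time": time; "joint_positions": joint angles; "joint_vel": joint speeds; "joint_torque": joint torques, N m; "ee_pos": TCP position; "eef_rot": TCP orientation; "ft_force": force on the tool from outside, world axes, zero at the start; "torque": the same for the moment, N m; "width": finger opening in m.
Only numpy, scipy, OpenCV 4.12 (cv2) and the standard library are available. Lean on these libraries where they do the work, as an engineer would, in place of code of your own. Each camera call takes 0.05 s, during which the arm holds its last target.

## Task

The flanged drill bush sits loose in the inclined plate of the drill jig: spin it until the hole in its flange stands over the pin hole in the plate (the two red marks meet). Then take the red-handled locking pin from the wooden block and push it fully home through flange and plate, so that its shoulder rests on the flange, and let go. Leave the short black-handled pin and the two loose jaw inserts where they are.

Things in the scene. Friction and masses are not known exactly. Their poses are not given: they have to be found in the camera images.
- jig: Angle drill jig of grey painted steel, bolted down: base 190 x 142 x 14 mm (its centre 10 mm along jig +x from the origin), two side cheeks, on them an aluminium plate 120 x 130 x 16 mm sloping at 30 degrees, low edge to jig -x (the robot's side). Origin on the bench, x roughly away from the robot, turned by up to 0.35 rad
- bush_collar (a point): Point on the bush's axis, fixed to the plate (does not turn with the bush), 23 mm above the plate's top face, half-way up the grip collar. z: plate normal and bush axis, leaning 30 degrees back to the robot; x: uphill in the plate. Bush: steel flange 90 mm wide x 10 mm on the plate, dark knurled collar 40 mm wide x 26 mm on the flange. It turns but cannot lift out
- plate_hole (a point): Mouth of the pin hole in the drill plate, on the plate's top face, 33 mm downhill of the bush axis (under the flange); hole 12 mm diameter, through the 16 mm plate and open below. A red mark on the plate runs downhill from the flange's rim beside it. Same axes as bush_collar: the pin goes in along -z
- flange_hole (a point): Centre of the 12 mm through hole in the bush's flange, on the flange's top face (10 mm above the plate), 33 mm from the bush axis; turns with the bush. A red mark runs from it to the rim
- bush (a joint): Angle of the bush in rad, 0 when its flange hole stands exactly over the plate hole, growing anticlockwise seen from above along the axis. Starts between 0.5 and 1.4; turns freely either way with slight friction (0.04 N m) and stays where it is left
- pin_mid (a point): Centre, half-way up, of the locking pin, 97 mm long, 40 to 85 g; z from tip to handle. From the tip: steel shank 10 mm diameter x 42 mm (first 7 mm tapered from 5 mm), shoulder disc 18 mm diameter x 4 mm, red grooved handle 16 mm diameter x 51 mm. Starts upright in either hole of the wooden block, shoulder on its top
- pin_tip (a point): Tip of the locking pin's shank, on its axis, 48.5 mm below pin_mid
- short_pin_mid (a point): Centre of a like pin with a black handle and a shank of only 22 mm (77 mm in all), too short for this plate; stands in the other hole of the block and stays there
- pin_block: Wooden block 46 x 110 x 50 mm (x, y, z), fixed to the bench, origin under its centre; two 12 mm holes 46 mm deep, 30 mm either side of the centre along its y
- insert_0_mid (a point): Grey serrated steel jaw insert 25 x 50 x 13 mm lying loose beside the jig, point at its centre; stays there
- insert_1_mid (a point): A second, like jaw insert lying loose; stays there
Mind the look-alikes: they are no part of the job. Leave any purple look-alike of the part that bears pin_mid alone.

How it is judged:
By the outcome, as a careful person would: the job done as asked, in the order asked, and still so for the second after the job is handed in, with the robot touching nothing.
It also fails if it takes over 53 s, if anything falls off the work surface, if the arm or the gripper's body presses on something with over 40 N, if the wrist force passes 120 N, or if a joint passes its speed limit or range.

## Working session

There is one attempt and no reset: what is moved stays moved. The work goes in short steps, Python scripts to look and compute and a shell command to move; the robot and the scene stay as the last step left them, time stands still between calls to the robot, and variables do not carry over. Pictures are saved under pics/ and viewed, and the job is handed in when it is done.

```bash
ls; mkdir -p pics; cat > h.py <<'E'
import numpy as np, cv2, json
from bench import r
from scipy.spatial.transform import Rotation as R
def snap(n,f):
    c=r.camera(n); cv2.imwrite('pics/'+f+'.png',cv2.cvtColor(c['pixels'],cv2.COLOR_RGB2BGR))
    np.savez('pics/'+f+'.npz',**c); return c
def load(f): 
    d=np.load('pics/'+f+'.npz'); return {k:d[k] for k in d}
def foc(c): return c['pixels'].shape[0]/2/np.tan(np.radians(float(c['fov_y']))/2)
def ray(c,u,v):
    f=foc(c); T=c['cam_to_world']; d=T[:3,:3]@np.array([(u-c['cx'])/f,(v-c['cy'])/f,1]); return T[:3,3],d/np.linalg.norm(d)
def onz(c,u,v,z):
    o,d=ray(c,u,v); return o+d*(z-o[2])/d[2]
def onplane(c,u,v,p,n):
    o,d=ray(c,u,v); return o+d*((p-o)@n)/(d@n)
def proj(c,P):
    T=c['cam_to_world']; q=T[:3,:3].T@(np.asarray(P)-T[:3,3]); f=foc(c); return np.array([c['cx']+f*q[0]/q[2],c['cy']+f*q[1]/q[2]])
def tri(obs):
    A=np.zeros((3,3));b=np.zeros(3)
    for c,u,v in obs:
        o,d=ray(c,u,v);M=np.eye(3)-np.outer(d,d);A+=M;b+=M@o
    return np.linalg.solve(A,b)
def crop(f,x0,y0,x1,y1,s,out):
    im=cv2.imread('pics/'+f+'.png')[y0:y1,x0:x1]; cv2.imwrite('pics/'+out+'.png',cv2.resize(im,None,fx=s,fy=s,interpolation=cv2.INTER_CUBIC))
E
python3 - <<'E'
from h import *
for n in ['side','top','wrist']:
    c=snap(n,n+'0'); print(n,c['fov_y'],c['cx'],c['cy'],c['cam_to_world'].round(3).tolist())
print(r.read_state())
E
```

```text
pics
side 46.13005430696836 314.6164977653921 194.30489071277628 [[-0.998, -0.053, 0.035, 0.491], [-0.061, 0.663, -0.746, 0.732], [0.016, -0.747, -0.665, 0.808], [0.0, 0.0, 0.0, 1.0]]
top 55.50280017589305 321.91289082576515 196.1600406551172 [[0.001, -0.981, 0.194, 0.31], [-1.0, -0.003, -0.013, -0.029], [0.014, -0.194, -0.981, 1.185], [0.0, 0.0, 0.0, 1.0]]
wrist 60.71650899514691 326.8425186517386 196.04859867540083 [[0.444, 0.866, 0.228, 0.215], [0.896, -0.43, -0.113, 0.59], [-0.0, 0.255, -0.967, 0.384], [0.0, 0.0, 0.0, 1.0]]
{'time': 0.15, 'joint_positions': array([-1.13363047,  0.33271462, -0.06475692,  1.46071698,  0.02159284,
        1.34983596, -0.08851556]), 'joint_vel': array([-0.00169487, -0.00319293, -0.00046442, -0.00284419, -0.00096749,
        0.00111259,  0.00011751]), 'joint_torque': array([ 1.73427688e-04, -6.23624325e+01,  2.43273913e-02, -3.90144324e+01,
       -6.13172259e-02,  3.71416868e-02,  7.69558574e-05]), 'ee_pos': array([0.27718656, 0.55988325, 0.22195937]), 'eef_rot': array([ 2.27837744e-01,  9.73698990e-01, -4.78574319e-04, -1.05422071e-04]), 'ft_force': array([-0.72140529, -0.05870677, -0.55947476]), 'torque': array([ 0.03482629,  0.02482214, -0.0393516 ]), 'width': 0.08744069259590934}
```

View pics/side0.png

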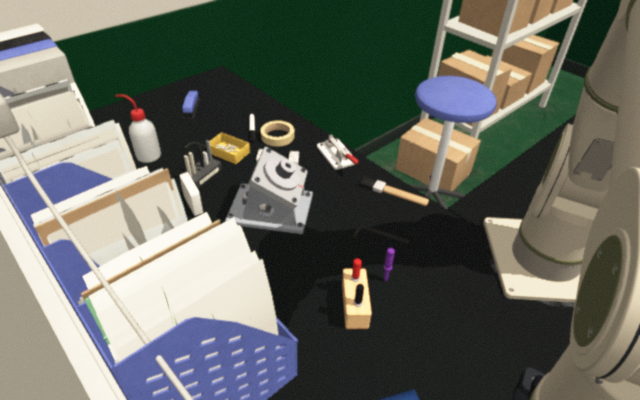

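View pics/top0.png

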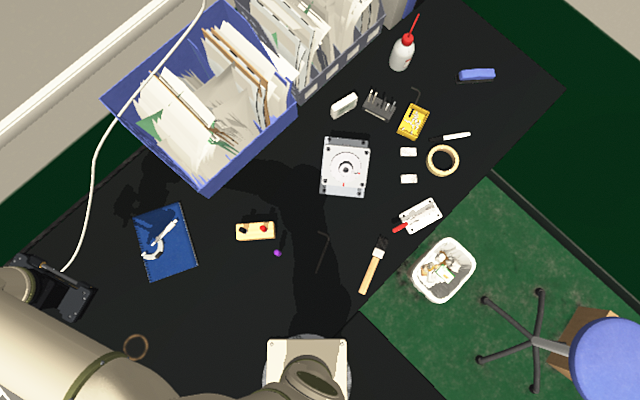

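View pics/wrist0.png

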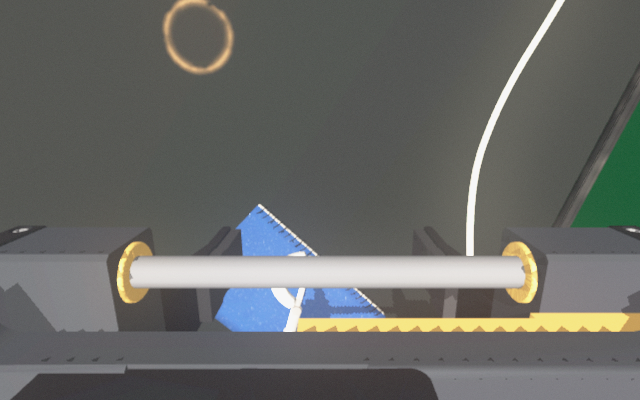

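Side: jig about (275,190), block (355,300) with red pin (357,268) and black pin (360,293), purple look-alike (389,263). Top: jig (345,167), block (255,231), red head (264,228), black (244,231), purple (277,252). Next, enlarged crops.

```bash
python3 - <<'E'
from h import *
crop('top0',300,120,400,220,6,'ta'); crop('top0',225,205,305,265,8,'tb'); crop('side0',220,140,330,240,6,'sa'); crop('side0',330,230,410,340,5,'sb')
E
```

```text
(no output)
```

View pics/ta.png

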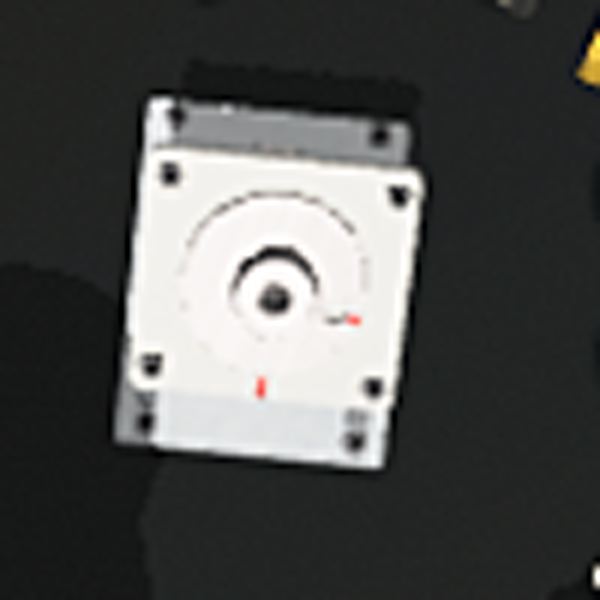

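View pics/tb.png

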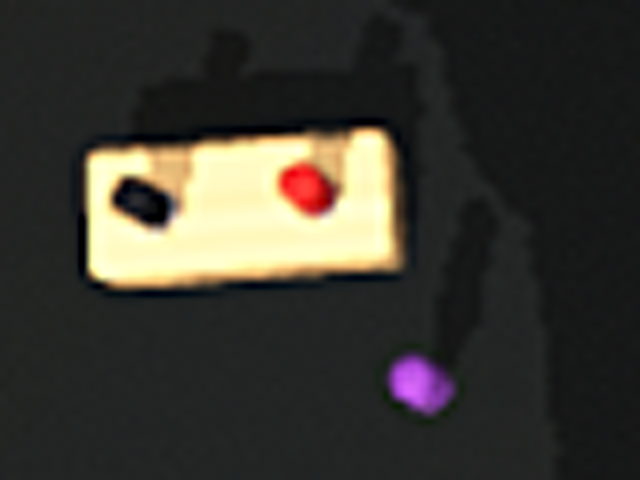

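View pics/sa.png

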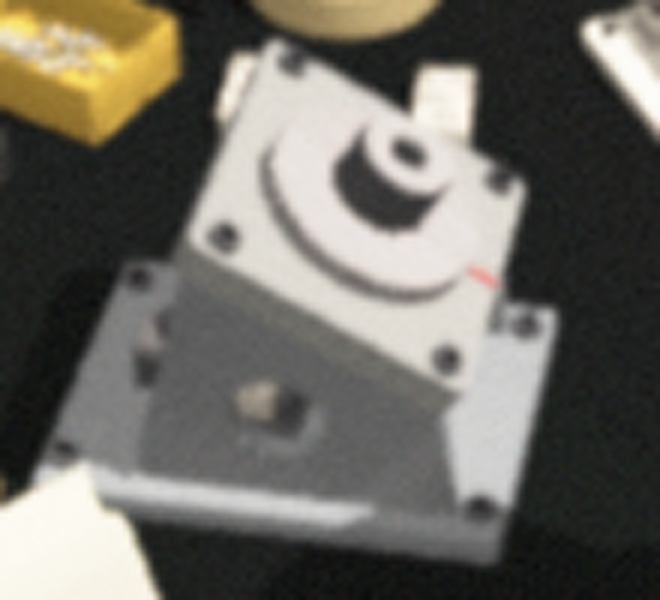

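View pics/sb.png

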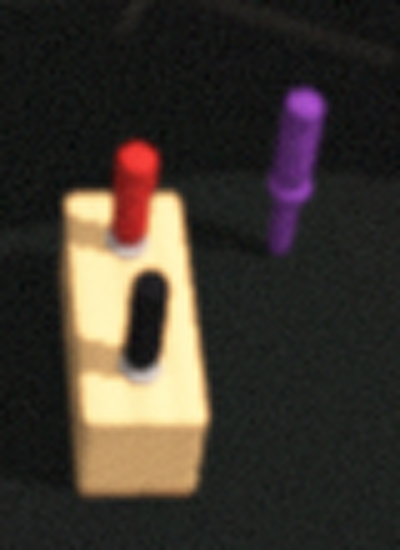

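Candidates for the pin: red handle, top (264,228) / side (357,268), is the one described. Black (244,231) is the short pin, and purple (277,252), standing outside the block, is the look-alike. Rough positions by rays next.

```bash
python3 - <<'E'
from h import *
t=load('top0'); s=load('side0')
def c2(f,c,lo,hi,box):
    im=c['pixels'];x0,y0,x1,y1=box; hsv=cv2.cvtColor(im,cv2.COLOR_RGB2HSV)[y0:y1,x0:x1]
    m=cv2.inRange(hsv,lo,hi)|(cv2.inRange(hsv,(170,lo[1],lo[2]),(180,255,255)) if lo[0]==0 else 0)
    n,l,st,ce=cv2.connectedComponentsWithStats(m)
    print(f,[(st[i].tolist(),(ce[i]+[x0,y0]).round(1).tolist()) for i in range(1,n) if st[i][4]>3])
c2('t red pin',t,(0,150,100),(8,255,255),(225,205,305,265))
c2('t marks',t,(0,60,120),(8,255,255),(315,135,385,205))
c2('s red pin',s,(0,150,80),(8,255,255),(330,230,410,340))
c2('s marks',s,(0,50,100),(8,255,255),(220,140,330,240))
print('pin centre tri (mid handle?)',tri([(t,263.3,228.5),(s,357,268.5)]))
# top end of handle : top crop upper-left? print both
print('purple',tri([(t,277.3,252.5),(s,390,262)]))
# block corners top z=.05 in top view (crop 8x at 225,205)
for p in [(90,150),(388,130),(405,268),(95,285)]:
    print('blk',onz(t,225+p[0]/8,205+p[1]/8,.05).round(4))
# bush collar top centre
print('collar top',tri([(t,300+273/6,120+298/6),(s,220+408/6,140+153/6)]))
print('bore t', onz(t,345.5,169.7,.14))
# base corners low edge z=.014
for p in [(115,440),(385,468),(150,97),(410,122)]:
    print('base',onz(t,300+p[0]/6,120+p[1]/6,.014).round(4))
E
```

```text
t red pin [([35, 20, 7, 7, 32], [262.9, 227.9])]
t marks []
s red pin [([23, 28, 9, 21, 151], [356.5, 267.0])]
s marks [([78, 45, 5, 3, 10], [300.3, 185.8])]
pin centre tri (mid handle?) [0.43172139 0.12707888 0.0773244 ]
purple [0.36243684 0.08709316 0.05641547]
blk [0.4492 0.212  0.05  ]
blk [0.457 0.101 0.05 ]
blk [0.4054 0.0934 0.05  ]
blk [0.3989 0.208  0.05  ]
collar top [ 0.5926855  -0.10984715  0.14174592]
bore t [ 0.59340407 -0.11002026  0.14      ]
base [ 0.5504 -0.036   0.014 ]
base [ 0.5359 -0.1775  0.014 ]
base [ 0.7397 -0.0545  0.014 ]
base [ 0.7263 -0.195   0.014 ]
```

```bash
cat >> h.py <<'E'
def goal(p,head=None,neg=False):
    """tool shift (mm) and turn(deg) to reach world TCP p with tool y at heading (deg from world x)"""
    s=r.read_state(); M=R.from_quat(s['eef_rot']).as_matrix(); d=M.T@(np.asarray(p)-s['ee_pos'])*1000
    h=np.degrees(np.arctan2(M[1,1],M[0,1])); t=0 if head is None else -((head-h+180)%360-180)
    print('shift',d.round(1),'turn',round(t,2),'head now',round(h,2),'tcp',s['ee_pos'].round(4),'F',s['ft_force'].round(1),'w',round(s['width'],4),'t',round(s['time'],2), 'tilt z',M[:,2].round(4))
E
python3 - <<'E'
from h import *
t=load('top0')
for z in (.1,.2): print(onz(t,207,197,z))
goal((.36,.2,.33),64); goal((.55,-.105,.30),84.2)
E
```

```text
[0.5207321 0.2893589 0.1      ]
[0.50129889 0.26002369 0.2       ]
shift [-233.9 -285.9 -107.8] turn -0.34 head now 63.66 tcp [0.2772 0.5599 0.222 ] F [-0.7 -0.1 -0.6] w 0.0874 t 0.15 tilt z [-4.e-04 -9.e-04 -1.e+00]
shift [-539.5 -474.9  -77.6] turn -20.54 head now 63.66 tcp [0.2772 0.5599 0.222 ] F [-0.7 -0.1 -0.6] w 0.0874 t 0.15 tilt z [-4.e-04 -9.e-04 -1.e+00]
```

```bash
python3 -m crank '[[1,[0,0,-40],0],[1,[0,0,-80],0],[1,[-30,-35,-108],0],[1,[-60,-70,-108],0],[1,[-85,-105,-108],0],[1,[-110,-140,-108],0],[1,[-140,-170,-108],0],[1,[-165,-200,-108],0],[1,[-190,-232,-108],0],[1,[-215,-262,-108],0],[1,[-234,-286,-108],0],[1,[-234,-286,-108],0]]'
python3 - <<'E'
from h import *
goal((.53,-.105,.30),84.2)
E
```

```text
time: 1.15
ee_pos: [0.3623, 0.1927, 0.3311]
eef_rot: [0.232, 0.973, 0.0, 0.0]
ft_force: [0.2, 0.2, -0.7]
width: 0.0871
shift [-284.2 -189.7   31.2] turn -21.08 head now 63.12 tcp [0.3623 0.1927 0.3311] F [ 0.2  0.2 -0.7] w 0.0871 t 1.15 tilt z [ 1.e-03  4.e-04 -1.e+00]
```

```bash
python3 -m crank '[[1,[-30,-20,0],0],[1,[-60,-40,10],-5],[1,[-95,-63,20],-9],[1,[-130,-86,31],-13],[1,[-165,-110,31],-17],[1,[-200,-133,31],-21],[1,[-235,-156,31],-21],[1,[-265,-176,31],-21],[1,[-284,-190,31],-21],[1,[-284,-190,31],-21],[1,[-284,-190,31],-21]]'
python3 - <<'E'
from h import *
snap('wrist','w1')
goal((.53,-.105,.30),84.2)
E
```

```text
time: 2.07
ee_pos: [0.5303, -0.0976, 0.299]
eef_rot: [0.048, 0.999, -0.0, -0.001]
ft_force: [-0.4, 0.3, 0.5]
width: 0.0868
shift [-0.7 -8.9 -0.9] turn 0.43 head now 84.63 tcp [ 0.5302 -0.0961  0.2991] F [-0.3  0.4 -0.3] w 0.0874 t 2.12 tilt z [-0.001 -0.    -1.   ]
```

View pics/w1.png

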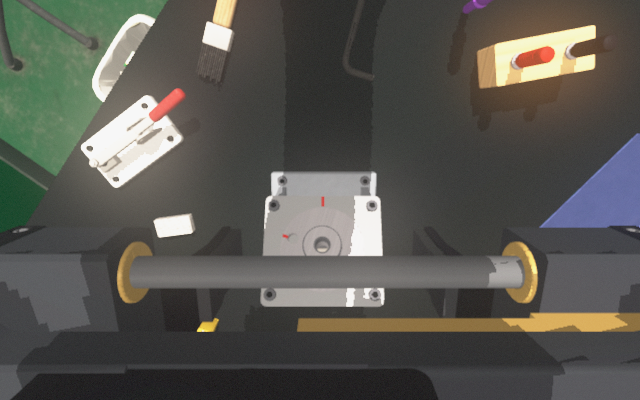

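Wrist view: low edge of the plate up, plate mark (323,201), flange hole and mark (288,237), collar top (322,242), partly under the bar. Red and black pins in the block at upper right. I'll shift forward for a second, unobstructed view.

```bash
python3 -m crank '[[1,[-35,-5,0],0.5],[1,[-60,-9,0],0.5],[1,[-60,-9,0],0.5],[1,[-60,-9,0],0.5],[1,[-60,-9,0],0.5]]'
python3 - <<'E'
from h import *
snap('wrist','w2')
goal((.53,-.105,.30),84.2)
crop('w1',250,160,400,310,4,'w1c');crop('w2',250,80,400,260,3.3,'w2c')
E
```

```text
time: 2.53
ee_pos: [0.5887, -0.1099, 0.2995]
eef_rot: [0.05, 0.999, 0.0, -0.0]
ft_force: [0.4, -0.1, -0.7]
width: 0.0872
shift [58.8 -0.9 -0.2] turn 0.01 head now 84.21 tcp [ 0.5886 -0.11    0.2998] F [-0.6 -0.  -0.1] w 0.0869 t 2.58 tilt z [ 2.e-04  9.e-04 -1.e+00]
```

View pics/w2.png

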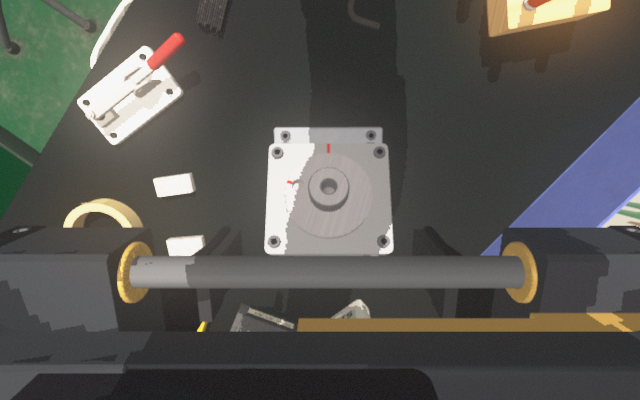

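View pics/w1c.png

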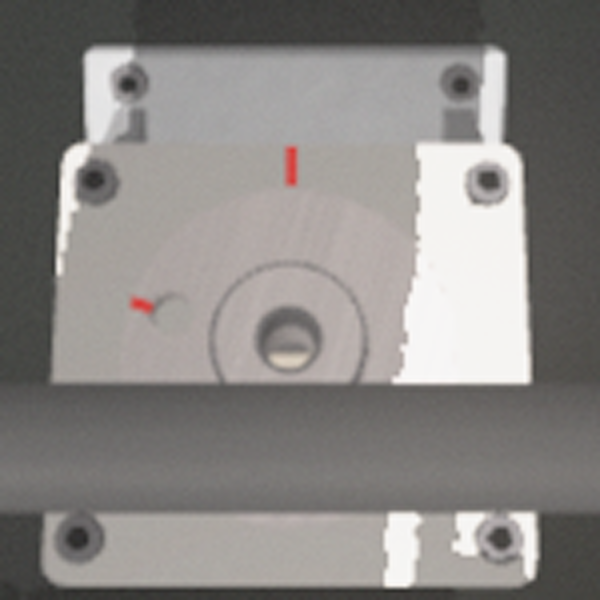

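View pics/w2c.png

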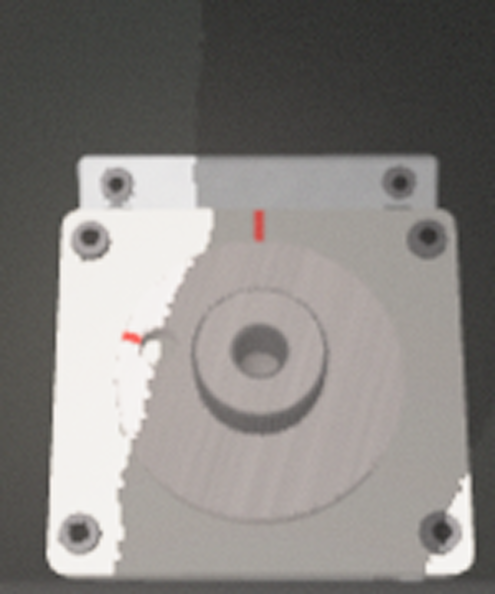

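Both views agree: bush must turn clockwise (flange hole at about (293,182) in w2, plate mark (328,149)). Now triangulate.

```bash
python3 - <<'E'
from h import *
w1=load('w1');w2=load('w2');t=load('top0');s=load('side0')
A=lambda x,y:(w1,250+x/4,160+y/4); B=lambda x,y:(w2,250+x/3.3,80+y/3.3); T=lambda x,y:(t,300+x/6,120+y/6); S=lambda x,y:(s,220+x/6,140+y/6)
pts={'lowL(-y)':[A(97,181),B(90,239),T(373,387),S(445,358)],'low+y':[A(488,181),B(428,238),T(151,365),S(225,237)],'hi-y':[A(78,538),B(79,532),T(398,195),S(500,180)],'hi+y':[A(500,538),B(440,530),T(170,174),S(292,62)],'collartop':[A(288,341),B(260,351),T(273,298),S(408,153)],'markin':[A(291,186),B(259,241),T(262,375),S(470,268)],'markout':[A(291,147),B(259,210),T(261,398),S(498,286)]}
P={}
for k,o in pts.items():
    P[k]=tri(o); print(k,P[k].round(4),'wr only',tri(o[:2]).round(4),'res px',[np.round(proj(c,P[k])-[u,v],1).tolist() for c,u,v in o])
sc=np.array([P[k] for k in list(P)[:4]]); c=sc.mean(0); n=np.linalg.svd(sc-c)[2][2]; n*=np.sign(n[2]); print('n',n.round(3),'incl',np.degrees(np.arccos(n[2])),'yaw',np.degrees(np.arctan2(-n[1],-n[0])))
yv=(sc[1]+sc[3]-sc[0]-sc[2]); print('y yaw',np.degrees(np.arctan2(yv[1],yv[0]))-90, 'centre',c.round(4))
E
```

```text
lowL(-y) [ 0.586  -0.1791 -0.0232] wr only [ 0.5621 -0.1613  0.0935] res px [[1.8, -5.6], [1.6, 7.2], [0.8, 0.6], [0.3, -0.9]]
low+y [ 0.5882 -0.0543  0.1266] wr only [ 0.5731 -0.0517  0.0926] res px [[2.7, 23.3], [3.4, 19.7], [0.6, -8.2], [29.9, 6.9]]
hi-y [ 0.6225 -0.1631  0.1339] wr only [ 0.6436 -0.1694  0.1442] res px [[4.9, -23.6], [4.7, -23.9], [-2.7, 8.0], [-25.5, -16.3]]
hi+y [ 0.6258 -0.0658  0.2092] wr only [ 0.6542 -0.0606  0.144 ] res px [[2.0, 11.9], [4.8, -1.3], [2.5, 2.2], [0.8, 2.1]]
collartop [ 0.5934 -0.1096  0.1425] wr only [ 0.5923 -0.1093  0.1485] res px [[0.1, -1.3], [-0.2, -0.3], [-0.1, -0.2], [-0.5, -0.3]]
markin [ 0.5691 -0.1074  0.088 ] wr only [ 0.5679 -0.1068  0.0972] res px [[-0.2, -1.1], [-0.5, 0.1], [-0.3, -0.3], [-0.1, -0.1]]
markout [ 0.5592 -0.1067  0.0803] wr only [ 0.5587 -0.1059  0.0895] res px [[-0.4, -1.6], [-0.8, -0.4], [-0.5, -0.3], [-0.6, -0.2]]
n [-0.921 -0.27   0.28 ] incl 73.7198169133947 yaw 16.36473784954468
y yaw -1.4174893539962738 centre [ 0.6056 -0.1156  0.1116]
```

```bash
python3 - <<'E'
from h import *
w1=load('w1');w2=load('w2');t=load('top0');s=load('side0')
A=lambda x,y:(w1,250+x/4,160+y/4); B=lambda x,y:(w2,250+x/3.3,80+y/3.3); T=lambda x,y:(t,300+x/6,120+y/6); S=lambda x,y:(s,220+x/6,140+y/6)
pts={'low-y':[A(97,181),B(90,239),T(373,387),S(500,180)],'low+y':[A(488,181),B(428,238),T(151,365),S(445,358)],'hi-y':[A(78,538),B(79,532),T(398,195),S(292,62)],'hi+y':[A(500,538),B(440,530),T(170,174),S(225,237)],'collartop':[A(288,341),B(260,351),T(273,298),S(408,153)],'markin':[A(291,186),B(259,241),T(262,375),S(470,268)],'markout':[A(291,147),B(259,210),T(261,398),S(498,286)]}
P={}
for k,o in pts.items():
    P[k]=tri(o); print(k,P[k].round(4),'res px',[np.round(proj(c,P[k])-[u,v],1).tolist() for c,u,v in o])
sc=np.array([P[k] for k in list(P)[:4]]); c=sc.mean(0); n=np.linalg.svd(sc-c)[2][2]; n*=np.sign(n[2]); print('n',n.round(3),'incl',np.degrees(np.arccos(n[2])),'yaw',np.degrees(np.arctan2(-n[1],-n[0])))
yv=(sc[1]+sc[3]-sc[0]-sc[2]); print('y yaw',np.degrees(np.arctan2(yv[1],yv[0]))-90, 'centre',c.round(4),'size y',np.linalg.norm(sc[1]-sc[0]),np.linalg.norm(sc[2]-sc[0]))
yaw=np.arctan2(yv[1],yv[0])-np.pi/2; X=np.array([np.cos(yaw),np.sin(yaw),0]); Y=np.array([-X[1],X[0],0]); Z=np.array([0,0,1.])
u=X*np.cos(np.pi/6)+Z*.5; N=-X*.5+Z*np.cos(np.pi/6)
a=P['collartop']
print('height collar top over screws (36 - screw head?)',(a-c)@N, 'inplane',(a-c)@u,(a-c)@Y,'mark below collar top',(P['markin']-a)@N,(P['markin']-a)@u,(P['markin']-a)@Y,(P['markout']-a)@u,(P['markout']-a)@Y)
col=a-.013*N; hole=a-.036*N-.033*u; fh=hole+.010*N; print('collar',col.round(4),'platehole',hole.round(4),'flange hole goal',fh.round(4))
# bush angle: flange mark centre & hole on flange top plane
for q in [A(168,312),B(152,338),A(142,305),B(131,337)]:
    p=onplane(*q,a-.026*N,N)-(a-.026*N); print('ang',np.degrees(np.arctan2(p@-Y,p@-u)).round(1),'rad',np.hypot(p@u,p@Y).round(4))
np.savez('jig.npz',col=col,u=u,N=N,Y=Y,X=X,top=a)
E
```

```text
low-y [ 0.5624 -0.1623  0.0889] res px [[-0.5, -0.9], [0.0, -0.2], [-0.2, -0.1], [-0.4, -0.1]]
low+y [ 0.5733 -0.052   0.0901] res px [[-0.4, -0.4], [-0.7, -0.1], [-0.4, -0.2], [0.1, -0.1]]
hi-y [ 0.646  -0.1707  0.1375] res px [[0.2, -1.2], [-0.1, -0.2], [-0.0, -0.2], [-0.3, -0.3]]
hi+y [ 0.6561 -0.0603  0.1382] res px [[-0.6, -1.4], [-0.3, -0.4], [-0.4, -0.3], [-0.4, -0.4]]
collartop [ 0.5934 -0.1096  0.1425] res px [[0.1, -1.3], [-0.2, -0.3], [-0.1, -0.2], [-0.5, -0.3]]
markin [ 0.5691 -0.1074  0.088 ] res px [[-0.2, -1.1], [-0.5, 0.1], [-0.3, -0.3], [-0.1, -0.1]]
markout [ 0.5592 -0.1067  0.0803] res px [[-0.4, -1.6], [-0.8, -0.4], [-0.5, -0.3], [-0.6, -0.2]]
n [-0.499  0.04   0.866] incl 30.029173819669133 yaw -4.589536563900359
y yaw -5.439185877527038 centre [ 0.6095 -0.1113  0.1137] size y 0.11093528430022954 0.09709186068956326
height collar top over screws (36 - screw head?) 0.033096088952575535 inplane 0.00041247387176807787 0.0002251148925540656 mark below collar top -0.035038662289949694 -0.04831102418141242 -0.00010343896427861179 -0.060804058118070325 -0.0003797814543766856
collar [ 0.5998 -0.1102  0.1313] platehole [ 0.5828 -0.1086  0.0949] flange hole goal [ 0.5778 -0.1081  0.1035]
ang 73.5 rad 0.0344
ang 70.3 rad 0.0358
ang 73.7 rad 0.0417
ang 72.9 rad 0.0422
```

```bash
python3 - <<'E'
from h import *
goal((.597,-.110,.131),100)
E
python3 -m crank '[[0.3,[-8,0,30],-5],[0.3,[-8,0,70],-10],[0.3,[-8,0,105],-15],[0.3,[-8,0,135],-15.5],[0.3,[-8,0,150],-15.5],[0.3,[-8,0,150],-15.5],[0.3,[-8,0,150],-15.5]]'
python3 - <<'E'
from h import *
goal((.597,-.110,.131),100)
E
```

```text
shift [ -8.3   0.7 168.8] turn -15.79 head now 84.21 tcp [ 0.5886 -0.11    0.2998] F [-0.6 -0.  -0.1] w 0.0869 t 2.58 tilt z [ 2.e-04  9.e-04 -1.e+00]
time: 3.17
ee_pos: [0.5967, -0.1111, 0.1502]
eef_rot: [-0.084, 0.996, 0.0, 0.0]
ft_force: [0.2, 0.4, 0.6]
width: 0.0576
shift [-0.4  1.  19.2] turn -0.33 head now 99.67 tcp [ 0.5967 -0.1111  0.1502] F [0.2 0.4 0.6] w 0.0576 t 3.17 tilt z [ 0.e+00  8.e-04 -1.e+00]
```

```bash
python3 -m crank '[[0.3,[0,1,12],0],[0.3,[0,1,19],0],[0.3,[0,1,19],0],[-0.4,[0,1,19],0],[-0.4,[0,1,19],0],[-0.4,[0,1,19],0],[-0.4,[0,1,19],0]]' 20
python3 -m crank '[[-0.4,[0,0,0],4],[-0.4,[0,0,0],8],[-0.4,[0,0,0],12],[-0.4,[0,0,0],12]]'
python3 - <<'E'
from h import *
snap('wrist','w3'); crop('w3',200,100,450,260,3,'w3c')
goal((.597,-.110,.131),84)
E
```

```text
time: 3.75
ee_pos: [0.597, -0.1095, 0.1308]
eef_rot: [-0.085, 0.996, 0.001, -0.0]
ft_force: [-2.5, 4.7, 3.1]
width: 0.041
time: 4.08
ee_pos: [0.5972, -0.1093, 0.1309]
eef_rot: [0.021, 1.0, 0.001, -0.0]
ft_force: [-2.5, 4.7, 3.4]
width: 0.0395
shift [ 0.2 -0.7 -0.1] turn 3.78 head now 87.78 tcp [ 0.5972 -0.1093  0.1309] F [-0.8  5.2  4.2] w 0.0394 t 4.13 tilt z [-0.      0.0016 -1.    ]
```

View pics/w3c.png

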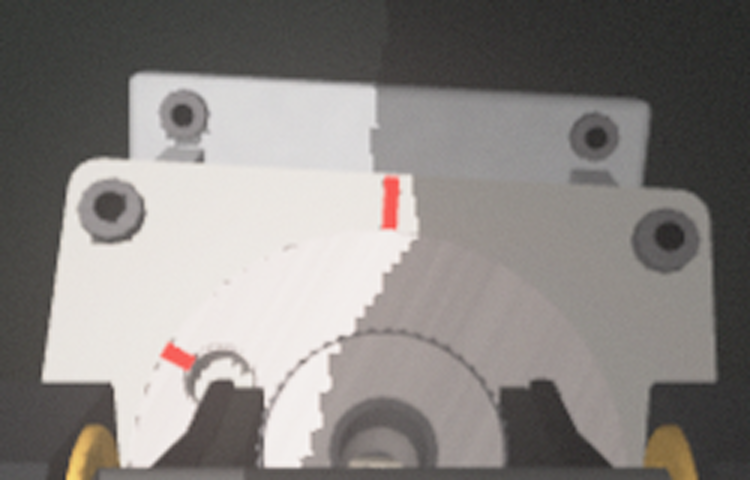

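The grip works: the flange mark at about (177,355) in the crop has turned toward the plate mark (390,203). Continuing the ratchet.

```bash
python3 -m crank '[[-0.4,[0,0,0],4],[-0.4,[0,0,0],8],[-0.4,[0,0,0],12],[-0.4,[0,0,0],16],[-0.4,[0,0,0],19],[-0.4,[0,0,0],19]]'
cat > ang.py <<'E'
from h import *
import sys
f=sys.argv[1]; c=snap('wrist',f); J=np.load('jig.npz'); N,u,Y=J['N'],J['u'],J['Y']
hsv=cv2.cvtColor(c['pixels'],cv2.COLOR_RGB2HSV)
m=(cv2.inRange(hsv,(0,110,110),(8,255,255))|cv2.inRange(hsv,(172,110,110),(180,255,255)))
n,l,st,ce=cv2.connectedComponentsWithStats(m)
for i in range(1,n):
    if st[i][4]<6: continue
    for h,nm in ((.036,'plate'),(.026,'flange')):
        q=J['top']-h*N; p=onplane(c,*ce[i],q,N)-q
        rad=np.hypot(p@u,p@Y)
        if rad<.08: print(nm,ce[i].round(1),'area',st[i][4],'ang',np.degrees(np.arctan2(p@-Y,p@-u)).round(1),'rad',rad.round(4))
goal((.597,-.110,.131),100)
E
python3 ang.py w4
```

```text
time: 4.63
ee_pos: [0.5974, -0.1093, 0.1311]
eef_rot: [0.185, 0.983, 0.001, 0.0]
ft_force: [-1.9, 4.6, 5.0]
width: 0.0407
plate [311.7 168.7] area 69 ang 0.6 rad 0.0547
flange [311.7 168.7] area 69 ang -0.4 rad 0.0509
plate [262.6 225.9] area 43 ang 53.9 rad 0.0471
flange [262.6 225.9] area 43 ang 54.4 rad 0.0434
shift [ 0.1 -0.8  0.1] turn -31.18 head now 68.82 tcp [ 0.5974 -0.1093  0.1311] F [-2.8  5.   5.2] w 0.0401 t 4.68 tilt z [ 5.0e-04  1.9e-03 -1.0e+00]
```

```bash
python3 -m crank '[[0.2,[0,0,0],0],[0.2,[0,0,0],0],[0.2,[0,0,0],-7],[0.2,[0,0,0],-14],[0.2,[0,0,0],-21],[0.2,[0,0,0],-28],[0.2,[0,0,0],-34],[0.2,[0,0,0],-34],[-0.4,[0,0,0],-34],[-0.4,[0,0,0],-34],[-0.4,[0,0,0],-34]]' 35
python3 -m crank '[[-0.4,[0,0,0],4],[-0.4,[0,0,0],8],[-0.4,[0,0,0],12],[-0.4,[0,0,0],16],[-0.4,[0,0,0],20],[-0.4,[0,0,0],24],[-0.4,[0,0,0],28],[-0.4,[0,0,0],32],[-0.4,[0,0,0],35],[-0.4,[0,0,0],35]]'
python3 ang.py w5
```

```text
time: 5.6
ee_pos: [0.5967, -0.1096, 0.1304]
eef_rot: [-0.109, 0.994, 0.001, -0.0]
ft_force: [-2.9, 3.5, 3.7]
width: 0.0404
time: 6.43
ee_pos: [0.5967, -0.1089, 0.1309]
eef_rot: [0.196, 0.981, 0.001, -0.001]
ft_force: [-7.2, 4.1, 8.4]
width: 0.0401
plate [310.5 170.4] area 65 ang 0.6 rad 0.0547
flange [310.5 170.4] area 65 ang -0.5 rad 0.0509
plate [275. 208.] area 41 ang 36.2 rad 0.047
flange [275. 208.] area 41 ang 35.9 rad 0.0432
shift [-0.7 -0.9 -0.1] turn -32.41 head now 67.59 tcp [ 0.5966 -0.1089  0.1309] F [-6.6  4.8  8.5] w 0.0398 t 6.48 tilt z [-0.0012  0.0026 -1.    ]
```

```bash
python3 -m crank '[[0.2,[0,0,0],0],[0.2,[0,0,0],0],[0.2,[0,0,0],-7],[0.2,[0,0,0],-14],[0.2,[0,0,0],-21],[0.2,[0,0,0],-28],[0.2,[0,0,0],-34],[0.2,[0,0,0],-34],[-0.4,[0,0,0],-34],[-0.4,[0,0,0],-34],[-0.4,[0,0,0],-34]]' 35
python3 -m crank '[[-0.4,[0,0,0],4],[-0.4,[0,0,0],8],[-0.4,[0,0,0],12],[-0.4,[0,0,0],16],[-0.4,[0,0,0],20],[-0.4,[0,0,0],24],[-0.4,[0,0,0],28],[-0.4,[0,0,0],32],[-0.4,[0,0,0],35],[-0.4,[0,0,0],35]]'
python3 ang.py w6
python3 -m crank '[[0.2,[0,0,0],0],[0.2,[0,0,0],0],[0.2,[0,0,0],-7],[0.2,[0,0,0],-14],[0.2,[0,0,0],-21],[0.2,[0,0,0],-28],[0.2,[0,0,0],-34],[0.2,[0,0,0],-34],[-0.4,[0,0,0],-34],[-0.4,[0,0,0],-34],[-0.4,[0,0,0],-34]]' 35
python3 ang.py w6b
```

```text
time: 7.4
ee_pos: [0.5968, -0.1095, 0.1303]
eef_rot: [-0.1, 0.995, 0.001, -0.0]
ft_force: [-1.5, 1.4, 2.8]
width: 0.0403
time: 8.23
ee_pos: [0.5968, -0.109, 0.1308]
eef_rot: [0.204, 0.979, 0.001, -0.001]
ft_force: [-5.3, 3.4, 7.5]
width: 0.0401
plate [309.5 170.6] area 66 ang 0.7 rad 0.0546
flange [309.5 170.6] area 66 ang -0.5 rad 0.0508
plate [292.3 192.8] area 43 ang 18.3 rad 0.0466
flange [292.3 192.8] area 43 ang 17.4 rad 0.0429
shift [-0.6 -0.9 -0.2] turn -33.44 head now 66.56 tcp [ 0.5968 -0.109   0.1308] F [-5.3  4.   7. ] w 0.04 t 8.28 tilt z [-8.0e-04  2.4e-03 -1.0e+00]
time: 9.2
ee_pos: [0.5968, -0.1095, 0.1303]
eef_rot: [-0.092, 0.996, 0.001, -0.0]
ft_force: [-1.8, 1.5, 1.9]
width: 0.0403
plate [342.3 170.2] area 74 ang -0.2 rad 0.0544
flange [342.3 170.2] area 74 ang 1.0 rad 0.0507
plate [319.8 180.6] area 51 ang 14.8 rad 0.0455
flange [319.8 180.6] area 51 ang 16.5 rad 0.0425
shift [-0.1 -0.5 -0.7] turn 0.56 head now 100.56 tcp [ 0.5968 -0.1095  0.1303] F [-1.8  5.5  2. ] w 0.0402 t 9.25 tilt z [-9.0e-04  1.3e-03 -1.0e+00]
```

```bash
python3 -m crank '[[-0.4,[0,0,0],4],[-0.4,[0,0,0],8],[-0.4,[0,0,0],12],[-0.4,[0,0,0],16],[-0.4,[0,0,0],20],[-0.4,[0,0,0],24],[-0.4,[0,0,0],28],[-0.4,[0,0,0],31],[-0.4,[0,0,0],31]]'
python3 ang.py w7; python3 -c "
from h import *
crop('w7',220,130,420,260,4,'w7c')"
```

```text
time: 10.0
ee_pos: [0.5966, -0.109, 0.1309]
eef_rot: [0.178, 0.984, 0.001, -0.001]
ft_force: [-7.2, 4.3, 7.0]
width: 0.0398
plate [313.3 175.1] area 113 ang 0.9 rad 0.0512
flange [313.3 175.1] area 113 ang -0.2 rad 0.0476
shift [-0.7 -0.8 -0.1] turn -30.41 head now 69.59 tcp [ 0.5966 -0.109   0.1309] F [-7.2  4.6  7.9] w 0.0395 t 10.05 tilt z [-0.0013  0.0025 -1.    ]
```

View pics/w7c.png

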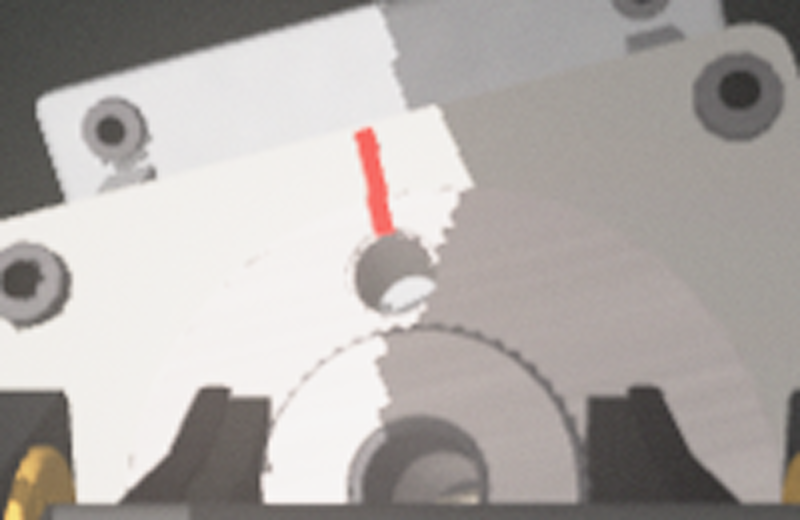

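Marks are in line: one red line at (313,175), residual under about 1°, with the hole clear through. Release, rise, go look at the pin.

```bash
python3 -m crank '[[0.2,[0,0,0],0],[0.2,[0,0,0],0],[0.2,[0,0,0],0],[0.2,[0,0,-15],0],[0.2,[0,0,-50],0],[0.2,[0,0,-90],-4],[0.2,[0,0,-125],-10],[0.2,[0,0,-140],-15],[0.2,[0,0,-140],-15],[0.2,[0,0,-140],-15]]'
python3 ang.py w8
python3 - <<'E'
from h import *
goal((.43,.125,.26),84.7)
crop('w8',250,80,400,260,3.3,'w8c')
E
```

```text
time: 10.88
ee_pos: [0.5973, -0.1112, 0.2709]
eef_rot: [0.048, 0.999, -0.0, 0.001]
ft_force: [-0.6, -0.2, -1.7]
width: 0.0522
plate [329.  144.8] area 44 ang -0.1 rad 0.0521
flange [329.  144.8] area 44 ang -0.0 rad 0.0477
shift [ -0.2   0.9 138.7] turn -15.5 head now 84.5 tcp [ 0.5968 -0.1109  0.2697] F [ 0.3 -0.5 -1. ] w 0.052 t 10.93 tilt z [-6.e-04 -0.e+00 -1.e+00]
shift [188.6 218.9   9.8] turn -0.2 head now 84.5 tcp [ 0.5968 -0.1109  0.2697] F [ 0.3 -0.5 -1. ] w 0.052 t 10.93 tilt z [-6.e-04 -0.e+00 -1.e+00]
```

View pics/w8c.png

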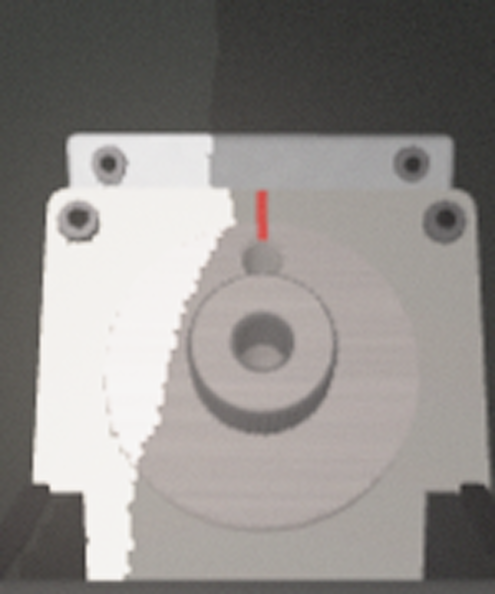

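Still aligned after release: one line at (329,145), 0°. Moving to the pin block.

```bash
python3 -m crank '[[0.2,[25,28,0],0],[0.2,[50,57,0],0],[0.2,[75,86,0],0],[0.2,[100,115,0],0],[0.2,[125,145,0],0],[0.2,[150,173,0],0],[0.2,[172,200,5],0],[0.2,[188,219,10],0],[0.2,[188,219,10],0],[0.2,[188,219,10],0],[0.2,[188,219,10],0]]'
python3 - <<'E'
from h import *
snap('wrist','w9')
goal((.43,.125,.26),84.7)
E
```

```text
time: 11.85
ee_pos: [0.4302, 0.1241, 0.2597]
eef_rot: [0.047, 0.999, -0.001, -0.001]
ft_force: [0.8, -1.0, -0.4]
width: 0.0523
shift [ 0.6  1.2 -0.1] turn -0.18 head now 84.52 tcp [0.4305 0.1238 0.2599] F [-0.1 -0.3  0. ] w 0.0521 t 11.9 tilt z [-8.e-04 -8.e-04 -1.e+00]
```

View pics/w9.png

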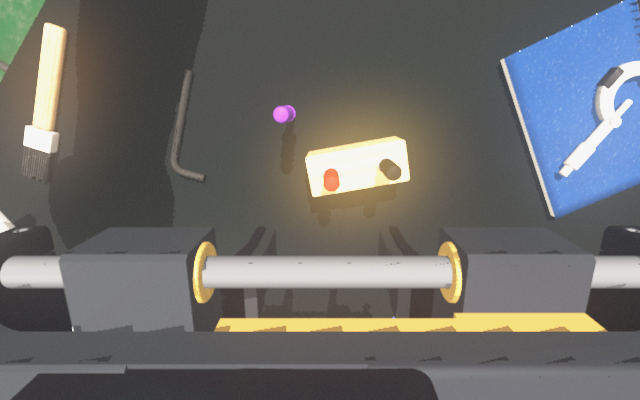

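```bash
python3 - <<'E'
from h import *
c=load('w9'); crop('w9',290,120,430,220,5,'w9c')
hsv=cv2.cvtColor(c['pixels'],cv2.COLOR_RGB2HSV)
m=(cv2.inRange(hsv,(0,150,90),(8,255,255))|cv2.inRange(hsv,(172,150,90),(180,255,255))); m[:, :290]=0;m[:,430:]=0;m[220:]=0
n,l,st,ce=cv2.connectedComponentsWithStats(m); print([(st[i].tolist(),ce[i].round(1).tolist()) for i in range(1,n) if st[i][4]>9])
t=load('top0');s=load('side0');w1=load('w1')
# red region centre ~ mid handle
i=1+np.argmax(st[1:,4]); pc=ce[i]
print('mid handle on z=.08', onz(c,*pc,.0795))
print('tri 3', tri([(c,*pc),(t,262.9,227.9),(s,356.5,267.0)]))
P=tri([(c,*pc),(t,262.9,227.9),(s,356.5,267.0)]); print([proj(k,P).round(1) for k in (c,t,s)],pc)
for z in (.05,.054,.105): print(z,proj(c,[P[0],P[1],z]))
E
```

```text
[([324, 172, 4, 13, 15], [325.1, 177.6]), ([326, 186, 9, 5, 14], [329.4, 188.7])]
mid handle on z=.08 [0.43097988 0.12110572 0.0795    ]
tri 3 [0.43232105 0.12467798 0.07976706]
[array([328.7, 178.6]), array([264. , 228.3]), array([356.6, 266.7])] [325.06666667 177.6       ]
0.05 [328.53250748 173.10323176]
0.054 [328.54959515 173.79358121]
0.105 [328.80314641 184.03716229]
```

View pics/w9c.png

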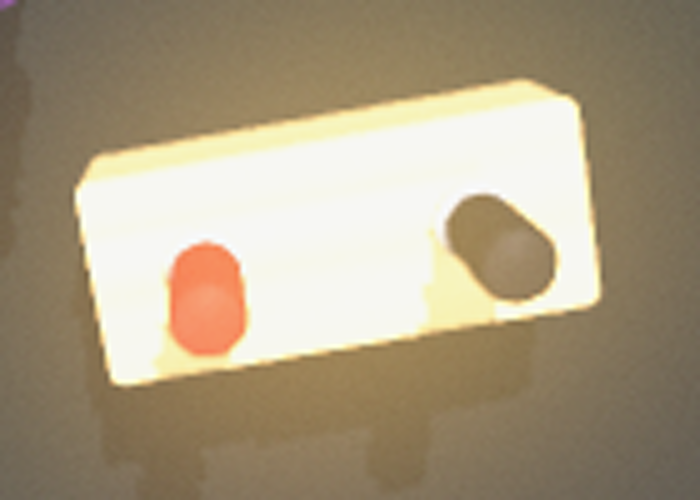

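Confirmed in the crop: the red handle sits in the block's -y hole at about (331.4,180), handle end (331.6,183.6). Black is in the other hole, purple outside the block.

```bash
python3 - <<'E'
from h import *
c=load('w9');t=load('top0');s=load('side0')
print('top',onz(c,331.6,183.6,.105),'mid',onz(c,331.4,179.8,.0795))
P=tri([(c,331.4,179.8),(t,263.3,228.4),(s,356.5,267.0)]); print(P,[proj(k,P).round(1) for k in (c,t,s)])
for q in [(80,190),(578,103),(600,302),(118,383)]: print('blk',onz(c,290+q[0]/5,120+q[1]/5,.05).round(4))
goal((P[0],P[1],.16),84.7)
E
```

```text
top [0.43215009 0.12736521 0.105     ] mid [0.43388388 0.12734226 0.0795    ]
[0.43267232 0.12690753 0.0815387 ] [array([330.9, 179.1]), array([263.1, 228.2]), array([356.5, 267. ])]
blk [0.4133 0.1017 0.05  ]
blk [0.4047 0.2109 0.05  ]
blk [0.4492 0.2142 0.05  ]
blk [0.4575 0.1054 0.05  ]
shift [-1.9  3.4 99.9] turn -0.18 head now 84.52 tcp [0.4305 0.1238 0.2599] F [-0.1 -0.3  0. ] w 0.0521 t 11.9 tilt z [-8.e-04 -8.e-04 -1.e+00]
```

```bash
python3 -m crank '[[-0.2,[-2,3.6,30],0],[-0.2,[-2,3.6,70],0],[-0.2,[-2,3.6,110],0],[-0.2,[-2,3.6,140],0],[-0.2,[-2,3.6,165],0],[-0.2,[-2,3.6,180],0],[-0.2,[-2,3.6,185],0],[-0.2,[-2,3.6,185],0],[-1,[-2,3.6,185],0],[-1,[-2,3.6,185],0],[-1,[-2,3.6,185],0],[-1,[-2,3.6,185],0]]' 12
python3 - <<'E'
from h import *
goal((.4328,.1272,.075),84.7)
E
```

```text
time: 12.9
ee_pos: [0.4332, 0.1285, 0.0764]
eef_rot: [0.047, 0.999, 0.001, 0.001]
ft_force: [-0.3, -0.2, -0.3]
width: 0.0159
shift [ 0.2 -1.3  1.4] turn -0.05 head now 84.65 tcp [0.4332 0.1285 0.0764] F [-0.3 -0.2 -0.3] w 0.0159 t 12.9 tilt z [ 0.0014  0.0011 -1.    ]
```

```bash
python3 -m crank '[[-1,[0,0,-8],0],[-1,[0,0,-18],0],[-1,[0,0,-28],0],[-1,[0,0,-34],0],[-1,[0,0,-34],0],[-1,[0,0,-34],0]]'
python3 - <<'E'
from h import *
goal((.4328,.1272,.075),84.7)
snap('side','s1'); crop('s1',310,200,410,340,4,'s1c')
E
```

```text
time: 13.4
ee_pos: [0.4328, 0.1285, 0.1101]
eef_rot: [0.047, 0.999, 0.001, 0.0]
ft_force: [0.3, -0.4, -0.1]
width: 0.0156
shift [-0.1 -1.3 35.1] turn -0.04 head now 84.66 tcp [0.4328 0.1285 0.1101] F [ 0.3 -0.4 -0.1] w 0.0156 t 13.4 tilt z [ 0.001  0.001 -1.   ]
```

View pics/s1c.png

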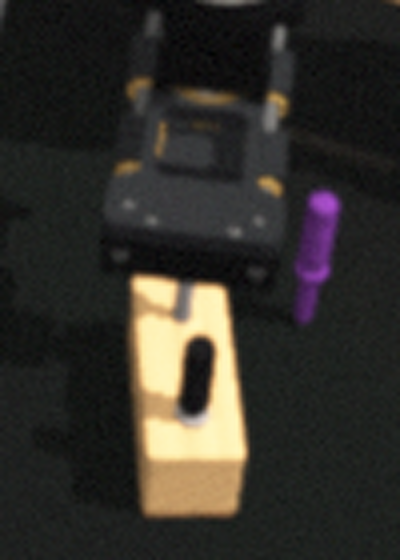

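Side view: pin lifted, shank showing at (185,300) in the crop, tip still in its hole; black and purple undisturbed. Now lean the pin about the hole mouth (handle toward the robot).

```bash
python3 -m crank '[[-1,[5.5,0,0.2],0],[-1,[11,0,0.8],0],[-1,[16.5,0,1.8],0],[-1,[22,0,3.1],0],[-1,[27.2,0,4.9],0],[-1,[32.3,0,7],0],[-1,[37,0,9.2],0],[-1,[41.5,0,11.5],0],[-1,[41.5,0,11.5],0],[-1,[41.5,0,11.5],0]]'
python3 - <<'E'
from h import *
goal((.4328,.1272,.075),84.7)
snap('side','s2'); crop('s2',310,200,410,340,4,'s2c')
E
```

```text
time: 14.28
ee_pos: [0.3908, 0.1322, 0.0978]
eef_rot: [0.046, 0.999, -0.0, -0.0]
ft_force: [-0.4, -0.3, -0.4]
width: 0.0157
shift [-42.3  -1.   22.8] turn -0.03 head now 84.67 tcp [0.3908 0.1322 0.0978] F [-0.4 -0.3 -0.4] w 0.0157 t 14.28 tilt z [-6.e-04  0.e+00 -1.e+00]
```

View pics/s2c.png

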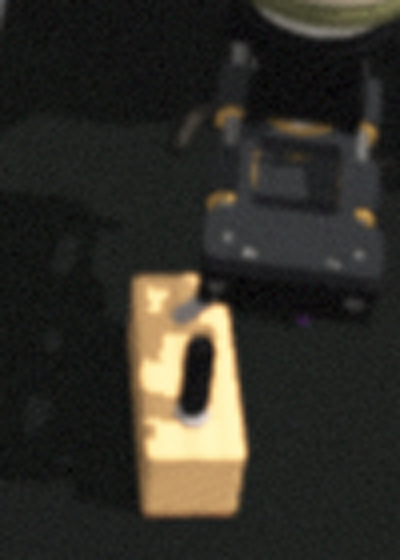

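```bash
python3 -m crank '[[-1,[5,0,-8.7],0],[-1,[10,0,-17.3],0],[-1,[10,0,-50],0],[-1,[5,0,-85],0],[-1,[0,0,-120],0],[-1,[0,0,-120],0],[-1,[0,0,-120],0]]'
python3 - <<'E'
from h import *
snap('side','s3'); snap('top','t3')
c=load('s3'); s=r.read_state(); print(proj(c,s['ee_pos']),proj(load('t3'),s['ee_pos']))
goal((.4328,.1272,.075),84.7)
u,v=proj(c,s['ee_pos']).astype(int); crop('s3',u-60,max(v-60,0),u+60,v+60,5,'s3c')
E
```

```text
time: 14.92
ee_pos: [0.3923, 0.1325, 0.2196]
eef_rot: [0.047, 0.999, 0.001, 0.001]
ft_force: [0.1, -1.0, -1.9]
width: 0.0156
[385.7615197  221.50154107] [253.23688702 238.68721068]
shift [-42.4  -0.7 142.2] turn -0.04 head now 84.66 tcp [0.3908 0.132  0.2172] F [ 0.8  0.1 -1.7] w 0.0157 t 15.02 tilt z [-1.2e-03 -5.0e-04 -1.0e+00]
```

View pics/s3c.png

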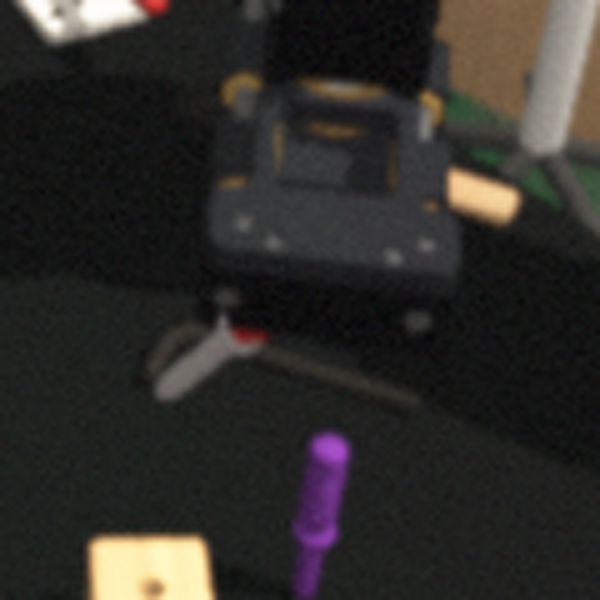

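Side view: the pin leans in the jaws, shank from shoulder at about (370,229) to tip at (357,240). Measuring its lean in the vertical plane through the jaws.

```bash
python3 - <<'E'
from h import *
c=load('s3'); s=r.read_state(); J=np.load('jig.npz'); Y=J['Y'];X=J['X']; tcp=s['ee_pos']
# edges of shank from mask
im=c['pixels'].astype(int); x0,y0=325,161
tip=onplane(c,x0+161/5,y0+395/5,tcp,Y); sh=onplane(c,x0+225/5,y0+345/5,tcp,Y); mid=onplane(c,x0+195/5,y0+367/5,tcp,Y)
g=tcp+np.array([0,0,.019])
for n,p in (('tip',tip),('mid',mid),('sh',sh)):
    d=p-g; print(n,p.round(4),'x,z rel grasp',(d@X).round(4),d[2].round(4),'ang',np.degrees(np.arctan2(d@X,-d[2])).round(1),'dist',np.linalg.norm(d).round(4))
E
```

```text
tip [0.4372 0.1275 0.1603] x,z rel grasp 0.0467 -0.0759 ang 31.6 dist 0.0891
mid [0.426  0.1286 0.1776] x,z rel grasp 0.0354 -0.0587 ang 31.1 dist 0.0685
sh [0.4163 0.1295 0.1909] x,z rel grasp 0.0256 -0.0453 ang 29.5 dist 0.052
```

```bash
cat > pre.py <<'E'
from h import *
import sys
J=np.load('jig.npz'); N,u,Y,X,top=[J[k] for k in('N','u','Y','X','top')]
fh=top-.026*N-.033*u
def tcpfor(h,a=31,L=.0874):
    a=np.radians(a); tip=fh+h*N; return tip+L*(-np.sin(a)*X+np.cos(a)*np.array([0,0,1]))-[0,0,.019]
if __name__=='__main__':
    for h in map(float,sys.argv[1:]): print(h,tcpfor(h).round(4)); goal(tcpfor(h),84.7)
E
python3 pre.py .1 .012
```

```text
0.1 [ 0.4833 -0.0991  0.246 ]
shift [-113.6 -221.4  -28.8] turn -0.04 head now 84.66 tcp [0.3908 0.132  0.2172] F [ 0.8  0.1 -1.7] w 0.0157 t 15.02 tilt z [-1.2e-03 -5.0e-04 -1.0e+00]
0.012 [ 0.5271 -0.1032  0.1698]
shift [-157.7 -221.5   47.3] turn -0.04 head now 84.66 tcp [0.3908 0.132  0.2172] F [ 0.8  0.1 -1.7] w 0.0157 t 15.02 tilt z [-1.2e-03 -5.0e-04 -1.0e+00]
```

```bash
python3 -m crank '[[-1,[-10,-15,-29],0],[-1,[-25,-45,-29],0],[-1,[-42,-80,-29],0],[-1,[-60,-115,-29],0],[-1,[-78,-150,-29],0],[-1,[-95,-185,-29],0],[-1,[-110,-212,-29],0],[-1,[-114,-221,-29],0],[-1,[-124,-221,-10],0],[-1,[-132,-221,3],0],[-1,[-132,-221,3],0],[-1,[-132,-221,3],0]]'
python3 pre.py .012
python3 -c "
from h import *
snap('side','s4');snap('top','t4');snap('wrist','w10')
crop('s4',230,100,380,220,5,'s4c');crop('t4',290,110,400,220,5,'t4c')"
```

```text
time: 16.02
ee_pos: [0.5009, -0.1003, 0.2137]
eef_rot: [0.047, 0.999, -0.001, -0.002]
ft_force: [-0.6, 0.2, 0.1]
width: 0.0156
0.012 [ 0.5271 -0.1032  0.1698]
shift [-26.5  -0.4  43.7] turn -0.08 head now 84.62 tcp [ 0.5009 -0.1003  0.2137] F [-0.6  0.2  0.1] w 0.0156 t 16.02 tilt z [-0.0039 -0.0014 -1.    ]
```

View pics/s4c.png

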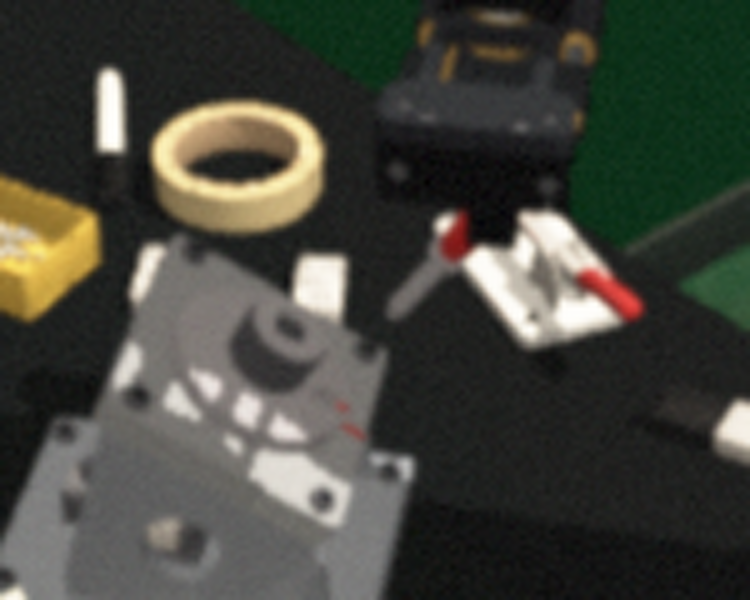

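View pics/w10.png

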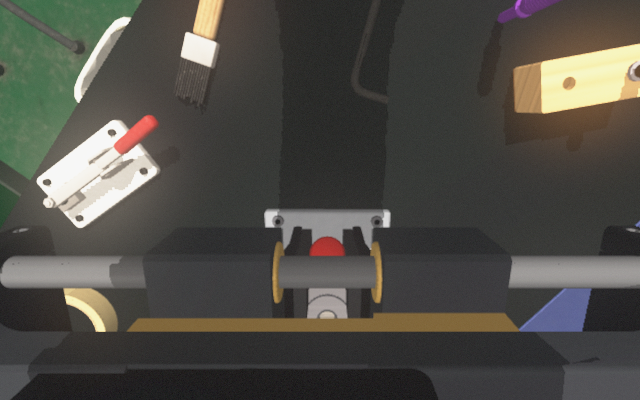

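Side: shank tip at about (308.6,162.4), red marks (298.5,182)–(301,186.5) still in line. Check the tip against the predicted one.

```bash
python3 - <<'E'
from h import *; from pre import *
c=load('s4'); s=r.read_state(); tcp=s['ee_pos']
for a in (29,30,31,32):
    tip=tcp+np.array([0,0,.019])-.0874*(-np.sin(np.radians(a))*X+np.cos(np.radians(a))*np.array([0,0,1])); print(a,proj(c,tip).round(1))
p=onplane(c,308.6,162.4,tcp,Y); d=p-tcp-[0,0,.019]; print(np.degrees(np.arctan2(d@X,-d[2])),np.linalg.norm(d))
q=onplane(c,230+433/5,100+268/5,tcp,Y); e=p-q; print('shank lean',np.degrees(np.arctan2(e@X,-e[2])))
print('tip in jig axes rel fh',((p-fh)@u).round(4),((p-fh)@Y).round(4),((p-fh)@N).round(4))
goal(tcpfor(.004),84.7); goal(tcpfor(-.042),84.7)
E
```

```text
29 [309.  162.4]
30 [308.4 162.1]
31 [307.8 161.7]
32 [307.2 161.4]
29.441703486358303 0.08788295069512994
shank lean 33.30758786444966
tip in jig axes rel fh -0.0016 0.0007 0.0637
shift [-29.4  -0.8  52.6] turn -0.04 head now 84.66 tcp [ 0.5018 -0.1001  0.2155] F [ 0.7 -0.  -0.7] w 0.0156 t 16.17 tilt z [ 2.e-04  4.e-04 -1.e+00]
shift [-52.4  -0.8  92.4] turn -0.04 head now 84.66 tcp [ 0.5018 -0.1001  0.2155] F [ 0.7 -0.  -0.7] w 0.0156 t 16.17 tilt z [ 2.e-04  4.e-04 -1.e+00]
```

View pics/t4c.png

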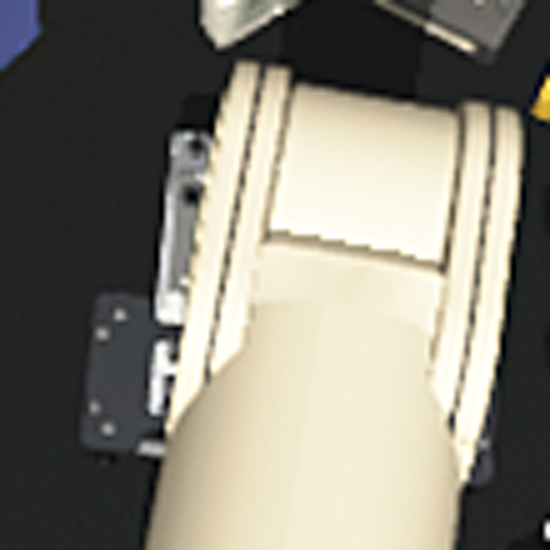

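```bash
python3 -m crank '[[-1,[-7,-0.8,13],0],[-1,[-15,-0.8,26],0],[-1,[-23,-0.8,39],0],[-1,[-27,-0.8,47],0],[-1,[-29.3,-0.8,50.5],0],[-1,[-29.3,-0.8,50.5],0],[-1,[-29.3,-0.8,50.5],0]]'
python3 - <<'E'
from h import *; from pre import *
c=snap('side','s5'); crop('s5',260,130,350,220,7,'s5c')
goal(tcpfor(.004,30.3),84.7); goal(tcpfor(-.042,30.3),84.7); print(proj(c,fh),proj(c,fh+.006*N))
E
```

```text
time: 16.75
ee_pos: [0.5311, -0.1039, 0.1651]
eef_rot: [0.047, 0.999, 0.0, 0.0]
ft_force: [0.5, -0.4, -0.0]
width: 0.0156
shift [-0.7  0.2  1.8] turn -0.05 head now 84.65 tcp [ 0.5312 -0.1038  0.1653] F [-0.1  0.5 -0.4] w 0.0154 t 16.8 tilt z [ 8.e-04  3.e-04 -1.e+00]
shift [-23.7   0.2  41.7] turn -0.05 head now 84.65 tcp [ 0.5312 -0.1038  0.1653] F [-0.1  0.5 -0.4] w 0.0154 t 16.8 tilt z [ 8.e-04  3.e-04 -1.e+00]
[294.45979607 179.11866414] [295.6979782  177.54859883]
```

View pics/s5c.png

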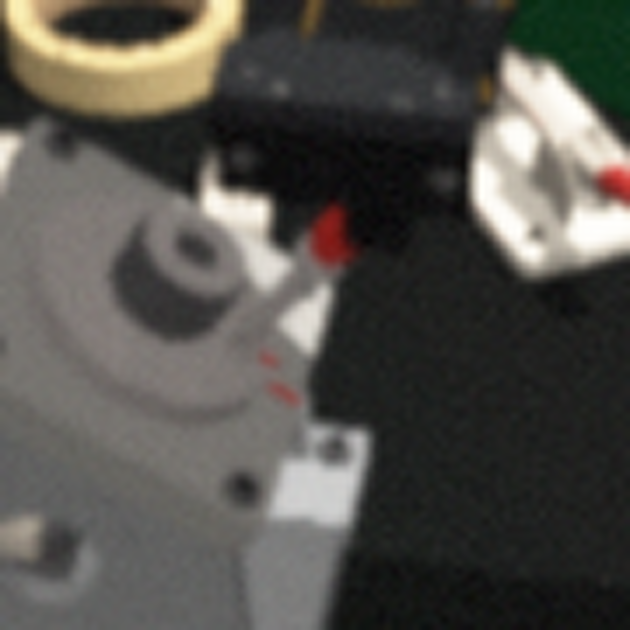

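Tip is just over the flange hole beside the inner mark's end (around (297,176)). Inserting in small steps, watching force.

```bash
python3 -m crank '[[-1,[-2,0.2,3.5],0],[-1,[-3.5,0.2,6],0],[-1,[-4.7,0.2,8.7],0],[-1,[-6.2,0.2,11.3],0],[-1,[-6.2,0.2,11.3],0]]'
python3 - <<'E'
from h import *; from pre import *
c=snap('side','s6'); crop('s6',260,130,350,220,7,'s6c')
goal(tcpfor(-.042,30.3),84.7)
E
```

```text
time: 17.22
ee_pos: [0.5373, -0.104, 0.1526]
eef_rot: [0.047, 0.999, -0.0, -0.0]
ft_force: [0.1, 0.7, -0.5]
width: 0.0157
shift [-17.7  -0.1  29.3] turn -0.05 head now 84.65 tcp [ 0.5373 -0.1041  0.1529] F [-1.1 -0.2 -0.4] w 0.0158 t 17.27 tilt z [-6.e-04 -2.e-04 -1.e+00]
```

View pics/s6c.png

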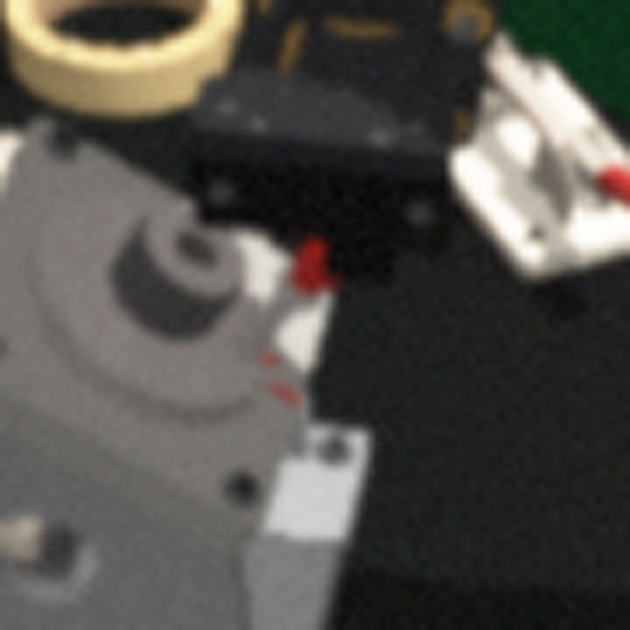

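Shank is entering with no contact force. Continue.

```bash
python3 -m crank '[[-1,[-1.5,0,2.6],0],[-1,[-3,0,5.2],0],[-1,[-4.5,0,7.8],0],[-1,[-6,0,10.4],0],[-1,[-7.5,0,13],0],[-1,[-7.5,0,13],0]]'
python3 pre.py -.042
```

```text
time: 17.77
ee_pos: [0.5448, -0.1048, 0.1396]
eef_rot: [0.047, 0.999, -0.0, -0.0]
ft_force: [-0.0, -0.4, -0.9]
width: 0.0153
-0.042 [ 0.5539 -0.1058  0.1231]
shift [-9.2 -0.2 16.5] turn -0.04 head now 84.66 tcp [ 0.5448 -0.1048  0.1396] F [-0.  -0.4 -0.9] w 0.0153 t 17.77 tilt z [-7.e-04 -2.e-04 -1.e+00]
```

```bash
python3 -m crank '[[-1,[-1.5,0,2.6],0],[-1,[-3,0,5.2],0],[-1,[-4.5,0,7.8],0],[-1,[-6,0,10.4],0],[-1,[-7.5,0,13],0],[-1,[-7.5,0,13],0]]'
python3 - <<'E'
from h import *; from pre import *
c=snap('side','s7'); crop('s7',260,130,350,220,7,'s7c')
goal(tcpfor(-.042,30.3),84.7)
E
```

```text
time: 18.27
ee_pos: [0.5527, -0.1054, 0.1268]
eef_rot: [0.047, 0.999, -0.0, 0.0]
ft_force: [1.5, 0.4, -0.3]
width: 0.0157
shift [-2.3 -0.3  3.4] turn -0.03 head now 84.67 tcp [ 0.5526 -0.1054  0.127 ] F [ 1.3  0.6 -1.4] w 0.0157 t 18.32 tilt z [ 3.e-04 -1.e-04 -1.e+00]
```

View pics/s7c.png

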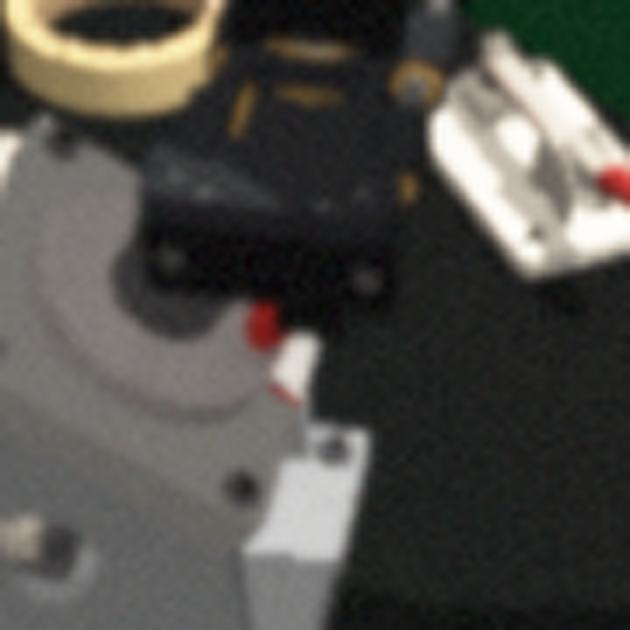

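```bash
python3 -m crank '[[-1,[-1,0,1.8],0],[-1,[-2,0,3.5],0],[-1,[-2.5,0,4.4],0],[-1,[-2.5,0,4.4],0]]'
python3 -m crank '[[-1,[-0.5,0,0.9],0],[-1,[-1,0,1.8],0],[-1,[-1,0,1.8],0]]'
```

```text
time: 18.65
ee_pos: [0.5549, -0.1058, 0.124]
eef_rot: [0.047, 0.999, 0.0, 0.0]
ft_force: [-5.2, 2.0, 13.2]
width: 0.0155
time: 18.9
ee_pos: [0.5561, -0.106, 0.1224]
eef_rot: [0.047, 0.999, 0.0, 0.0]
ft_force: [-6.1, 1.6, 14.2]
width: 0.0158
```

Seating force of 14 N along the plate normal at the expected depth. Release and retreat.

```bash
python3 -m crank '[[-0.2,[0,0,0],0],[-0.2,[0,0,0],0],[-0.2,[0,0,0],0],[-0.2,[0,0,-10],0],[-0.2,[0,0,-40],0],[-0.2,[0,0,-80],0],[-0.2,[-10,0,-120],0],[-0.2,[-30,0,-150],0],[-0.2,[-30,0,-150],0],[-0.2,[-30,0,-150],0]]'
python3 - <<'E'
from h import *
snap('wrist','w11');c=snap('side','s8'); crop('s8',220,140,330,240,6,'s8c'); crop('w11',240,90,420,240,4,'w11c'); goal((.5,0,.3),84)
E
```

```text
time: 19.73
ee_pos: [0.5868, -0.109, 0.273]
eef_rot: [0.047, 0.999, -0.0, 0.001]
ft_force: [0.2, 0.5, -1.6]
width: 0.0348
shift [ 94.9 100.3 -29.4] turn 0.63 head now 84.63 tcp [ 0.585  -0.1088  0.2705] F [-0.7  0.4 -0.5] w 0.0348 t 19.83 tilt z [-1.3e-03 -1.0e-04 -1.0e+00]
```

View pics/s8c.png

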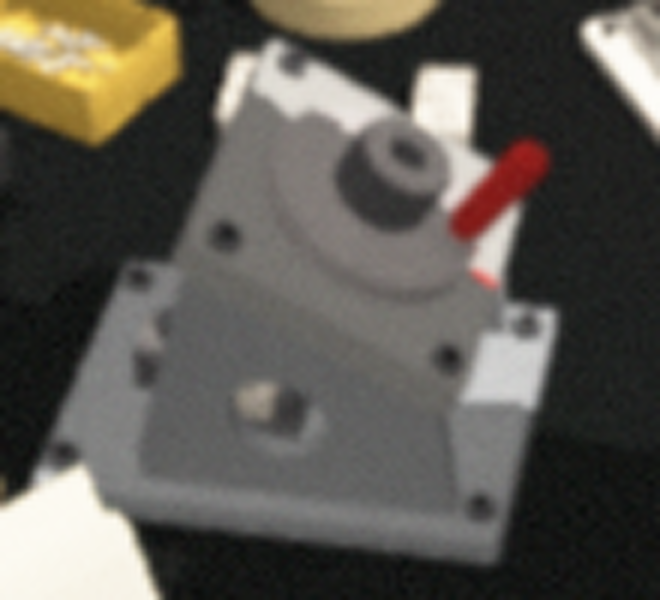

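View pics/w11c.png

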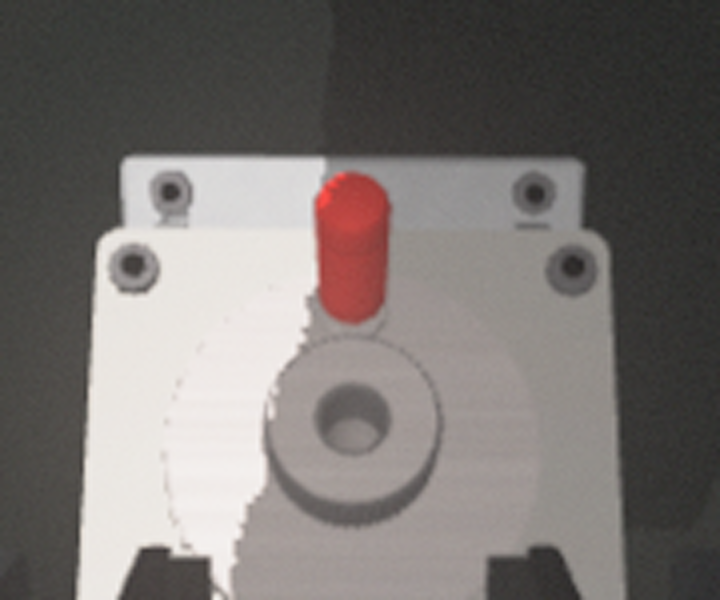

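```bash
python3 - <<'E'
from h import *; from pre import *
c=load('s8'); w=load('w11')
for h in (.004,.055,.060): print(h,proj(c,fh+h*N).round(1),proj(w,fh+h*N).round(1))
P=tri([(c,220+532/6,140+160/6),(w,240+354/4,90+208/4)]); d=P-fh; print('handle end N,u,Y mm',(d@N*1e3).round(1),(d@u*1e3).round(1),(d@Y*1e3).round(1))
snap('top','t9'); crop('t9',220,120,420,270,4,'t9c')
E
```

```text
0.004 [295.3 178.1] [328.  167.7]
0.055 [306.1 164.3] [328.2 146.8]
0.06 [307.2 162.9] [328.2 144.3]
handle end N,u,Y mm 52.3 -6.9 0.2
```

View pics/t9c.png

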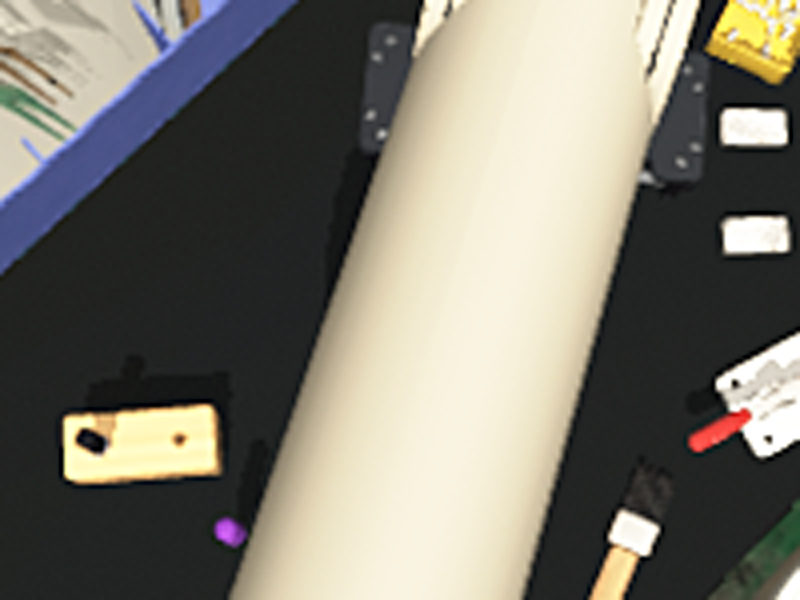

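View pics/s8.png

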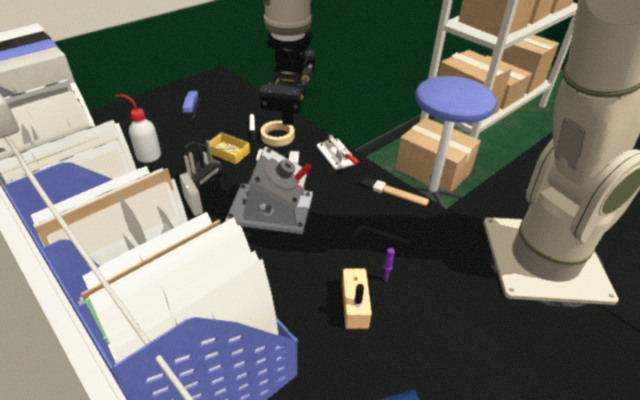

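```bash
python3 - <<'E'
from h import *; from pre import *
def blob(c,box):
    hsv=cv2.cvtColor(c['pixels'],cv2.COLOR_RGB2HSV); m=cv2.inRange(hsv,(0,140,60),(8,255,255))|cv2.inRange(hsv,(172,140,60),(180,255,255))
    k=np.zeros_like(m);x0,y0,x1,y1=box;k[y0:y1,x0:x1]=m[y0:y1,x0:x1]
    n,l,st,ce=cv2.connectedComponentsWithStats(k); i=1+np.argmax(st[1:,4]); ct=cv2.findContours((l==i).astype(np.uint8),0,1)[0][0]
    print(st[i],ce[i].round(2)); return ce[i],cv2.minAreaRect(ct)
c=load('s8');w=load('w11')
a,ra=blob(c,(290,155,320,183)); b,rb=blob(w,(310,120,350,180)); print(ra,rb)
P=tri([(c,*a),(w,*b)]); d=(P-fh)*1e3; print('handle mid: N,u,Y', (d@N).round(1),(d@u).round(1),(d@Y).round(1),'expect 29.5,0,0')
for h in(.0295,): print(proj(c,fh+h*N),proj(w,fh+h*N))
for tl in (0,4,7):
    ax=np.cos(np.radians(tl))*N-np.sin(np.radians(tl))*u
    print(tl,[ (proj(c,fh+h*ax).round(1),proj(w,fh+h*ax).round(1)) for h in (.004,.0295,.055)])
crop('w11',300,120,360,190,10,'w11d'); crop('s8',285,155,320,195,15,'s8d')
E
```

```text
[295 163  17  17 121] [303.77 170.22]
[319 134  18  36 511] [327.33 150.47]
((302.7500305175781, 170.75), (7.77817440032959, 19.798988342285156), 45.0) ((327.5, 151.5), (35.0, 17.0), 90.0)
handle mid: N,u,Y 36.3 -4.5 -0.7 expect 29.5,0,0
[300.63077796 171.2936081 ] [328.06592179 158.06990898]
0 [(array([295.3, 178.1]), array([328. , 167.7])), (array([300.6, 171.3]), array([328.1, 158.1])), (array([306.1, 164.3]), array([328.2, 146.8]))]
4 [(array([295.4, 178.1]), array([328. , 167.4])), (array([301.4, 171.7]), array([328.1, 156. ])), (array([307.6, 165.2]), array([328.2, 142.6]))]
7 [(array([295.5, 178.2]), array([328. , 167.2])), (array([301.9, 172.1]), array([328.1, 154.4])), (array([308.6, 165.9]), array([328.2, 139.5]))]
```

View pics/w11d.png

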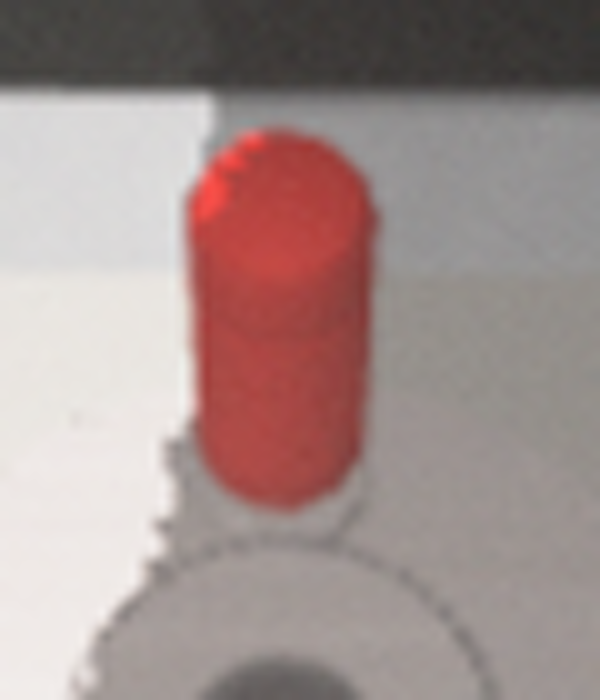

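View pics/s8d.png

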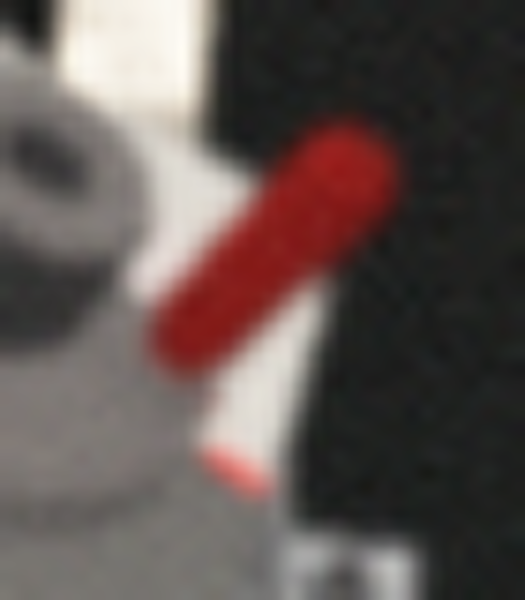

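End of handle by two views: about 54 mm along the axis above the flange (55 expected when seated), but leaning about 5° downhill, within the hole's play. One closer look at the shoulder.

```bash
python3 -m crank '[[-0.2,[-25,0,20],0],[-0.2,[-45,0,45],0],[-0.2,[-45,0,70],0],[-0.2,[-45,0,70],0],[-0.2,[-45,0,70],0]]'
python3 - <<'E'
from h import *; from pre import *
w=snap('wrist','w12'); u0,v0=proj(w,fh).astype(int); print(u0,v0,[proj(w,fh+h*N).round(1).tolist() for h in (.004,.055)],[proj(w,fh+h*N-.006*u).round(1).tolist() for h in (.054,)])
x0=max(0,u0-50);y0=max(0,v0-70); print(x0,y0);crop('w12',x0,y0,x0+100,y0+100,6,'w12c')
E
```

```text
time: 20.3
ee_pos: [0.629, -0.1128, 0.1997]
eef_rot: [0.047, 0.999, -0.0, -0.002]
ft_force: [-0.3, 0.5, 0.4]
width: 0.0352
328 131 [[328.1, 129.4], [328.5, 90.2]] [[328.5, 82.3]]
278 61
```

View pics/w12c.png

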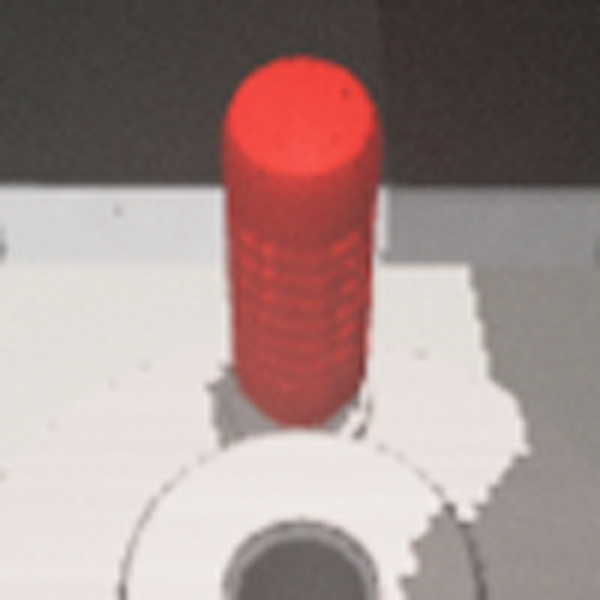

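The base of the handle images a few mm further out than a seated pin should (side-blob middle +4.5 mm along the axis), so it may stand proud: the grip probably slipped at 14 N. I'll regrip harder and push again.

```bash
python3 - <<'E'
from h import *; from pre import *
c=load('s8'); w=load('w11'); w2=load('w12')
for N0,u0,tl in ((0,0,4.4),(4.5,-1,3),(4.5,-2,4),(0,-2,4.4)):
    ax=np.cos(np.radians(tl))*N-np.sin(np.radians(tl))*u; b=fh+N0/1e3*N+u0/1e3*u
    print(N0,u0,tl,[proj(k,b+h*ax).round(1).tolist() for k in (c,w,w2) for h in (.004,.055)])
g=fh+.042*N-.003*u-[0,0,.019]; print(g); goal(g+[0,0,.07],84.66); goal(g,84.66)
E
```

```text
0 0 4.4 [[295.4, 178.1], [307.7, 165.3], [328.0, 167.4], [328.2, 142.1], [328.1, 129.0], [328.5, 84.1]]
4.5 -1 3 [[296.7, 177.1], [308.6, 163.9], [328.0, 164.9], [328.2, 140.2], [328.2, 125.0], [328.5, 80.0]]
4.5 -2 4 [[297.1, 177.4], [309.3, 164.4], [328.0, 163.9], [328.2, 138.1], [328.2, 123.7], [328.5, 77.1]]
0 -2 4.4 [[296.1, 178.6], [308.4, 165.7], [328.0, 165.5], [328.2, 139.9], [328.1, 126.5], [328.5, 81.1]]
[ 0.55435784 -0.10584653  0.11939654]
shift [75.8  0.2 12.2] turn -0.05 head now 84.61 tcp [ 0.6298 -0.1132  0.2015] F [-0.4 -0.4  1.2] w 0.0347 t 20.35 tilt z [-8.e-04 -0.e+00 -1.e+00]
shift [75.7  0.2 82.2] turn -0.05 head now 84.61 tcp [ 0.6298 -0.1132  0.2015] F [-0.4 -0.4  1.2] w 0.0347 t 20.35 tilt z [-8.e-04 -0.e+00 -1.e+00]
```

```bash
python3 -m crank '[[-0.2,[35,0.2,0],0],[-0.2,[65,0.2,0],0],[-0.2,[75.7,0.2,10],0],[-0.2,[75.7,0.2,35],0],[-0.2,[75.7,0.2,60],0],[-0.2,[75.7,0.2,78],0],[-0.2,[75.7,0.2,82],0],[-0.2,[75.7,0.2,82],0],[-1,[75.7,0.2,82],0],[-1,[75.7,0.2,82],0],[-1,[75.7,0.2,82],0]]' 45
python3 -m crank '[[-1,[-1,0,0.9],0],[-1,[-1.8,0,1.8],0],[-1,[-1.8,0,1.8],0]]'
```

```text
time: 21.27
ee_pos: [0.5559, -0.1058, 0.1205]
eef_rot: [0.047, 0.999, 0.0, 0.001]
ft_force: [0.2, 0.5, 0.7]
width: 0.0221
time: 21.52
ee_pos: [0.557, -0.1059, 0.1188]
eef_rot: [0.047, 0.999, 0.001, 0.0]
ft_force: [-7.8, 2.5, 17.1]
width: 0.0148
```

```bash
python3 -m crank '[[-1,[-0.5,0,0.9],0],[-1,[-0.5,0,0.9],0],[-1,[-0.5,0,0.9],0]]'
python3 -m crank '[[-1,[-0.5,0,0.9],0],[-1,[-0.5,0,0.9],0],[-1,[-0.5,0,0.9],0]]'
python3 -m crank '[[-1,[-0.5,0,0.9],0],[-1,[-0.5,0,0.9],0],[-1,[-0.5,0,0.9],0]]'
```

```text
time: 21.77
ee_pos: [0.5572, -0.1061, 0.1186]
eef_rot: [0.047, 0.999, 0.001, -0.0]
ft_force: [-13.8, 1.9, 27.8]
width: 0.0151
time: 22.02
ee_pos: [0.5574, -0.1062, 0.1185]
eef_rot: [0.047, 0.999, 0.001, -0.001]
ft_force: [-19.9, 3.7, 37.5]
width: 0.0152
time: 22.27
ee_pos: [0.5576, -0.1064, 0.1183]
eef_rot: [0.047, 0.999, 0.001, -0.001]
ft_force: [-26.9, 5.2, 49.3]
width: 0.0149
```

```bash
python3 -m crank '[[-1,[1.5,0,-2.7],0],[-1,[1.5,0,-2.7],0],[-0.2,[1.5,0,-2.7],0],[-0.2,[1.5,0,-2.7],0],[-0.2,[1.5,0,-2.7],0],[-0.2,[1.5,0,-30],0],[-0.2,[1.5,0,-70],0],[-0.2,[-20,0,-90],0],[-0.2,[-60,0,-90],0],[-0.2,[-72,0,-85],0],[-0.2,[-72,0,-82],0],[-0.2,[-72,0,-82],0]]'
python3 - <<'E'
from h import *; from pre import *
w=snap('wrist','w13'); crop('w13',278,61,378,161,6,'w13c');s=snap('side','s9');crop('s9',285,155,320,195,15,'s9d')
print([proj(k,fh+h*N).round(1).tolist() for k in (s,w) for h in (.004,.055)])
goal((.63,-.113,.2),84.6)
E
```

```text
time: 23.27
ee_pos: [0.6297, -0.1129, 0.195]
eef_rot: [0.047, 0.999, -0.001, -0.001]
ft_force: [-0.4, -0.3, 0.1]
width: 0.0343
[[295.3, 178.1], [306.1, 164.3], [328.2, 128.5], [328.5, 88.2]]
shift [-0.7  0.  -3.7] turn 0.01 head now 84.61 tcp [ 0.6293 -0.113   0.1963] F [ 0.2  0.4 -0.2] w 0.0346 t 23.37 tilt z [-9.e-04 -1.e-04 -1.e+00]
```

View pics/w13c.png

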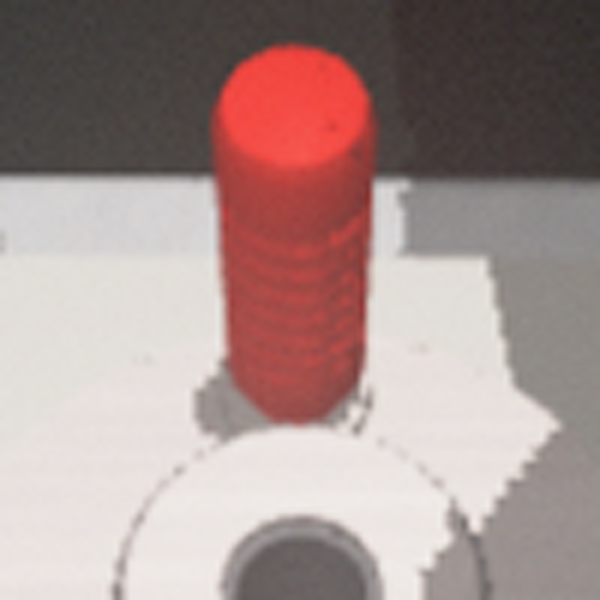

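View pics/s9d.png

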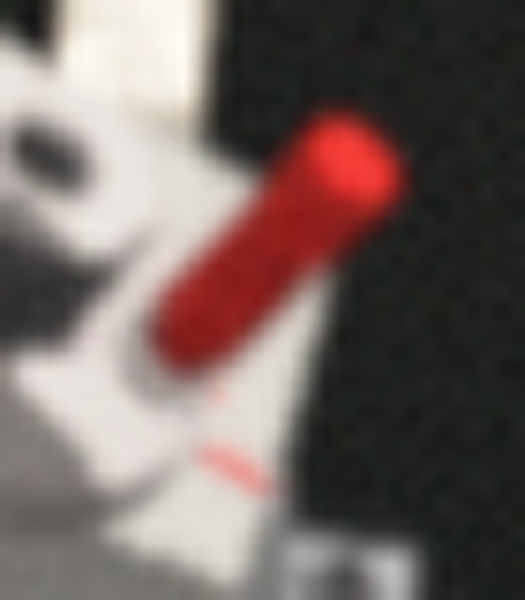

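The lit side view shows the shoulder disc (about (296,179), predicted (295,178.5)) on the flange with the marks in line. The stop was hard at 56 N along the axis, and first contact came at the depth calculated for a seated shoulder. Inserts, black pin and purple pin had not moved in the last views. Handing in.

```bash
python3 -c "
from h import *
print(r.read_state()['width']); print(r.close_job())"
```

```text
0.03456299664501941
the job is handed in; nothing more can be done
None
```

I handed the job in at about 23.4 s. The bush is aligned, and the red-handled pin is pushed through flange and plate and let go.

- **Bush:** I turned it from about 73° to 0° by gripping the collar in four strokes. After release the two red marks formed one line, measured at 0°.
- **Pin:** I lifted it and leaned it 30° in the jaws against the edge of its own block hole, because the tool cannot tilt. I then pushed it in along the hole's axis.
- **Seating:** first contact came at the depth calculated for a seated shoulder. Because one measurement then suggested the pin stood 4–5 mm out, I gripped it harder and pushed again. It stopped hard at about 56 N along the axis.
- **Last checks:** the shoulder appears on the flange where a seated pin's should. The handle leans about 3–6° downhill, roughly the play in the hole. The handle-base measurement that suggested the pin stood proud still does not fully agree after the second push. I trusted the hard stop, the contact depth and the shoulder's position instead.
- **Other items:** the black pin, the purple look-alike and both jaw inserts looked unmoved. The gripper was open and clear of everything.

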